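Uncouple the probe and park it in its bracket

TASK

Release the measuring probe from its quick coupler on the optical table: pull back the sprung collar until the probe kicks out, then draw it out by its block-shaped grip. Carry it, without dropping it, to the two-eared parking bracket and slide its rod through both ears, from either side, until its square flange rests against the near ear; leave it there with the coupler's collar sprung fully home. Leave the other things on the table where they stand.

Things in the scene. Friction and masses are not known exactly. Their poses are not given: they have to be found in the camera images.
- port: Quick coupler fixed to the table. Origin on the table under the barrel's mouth; +x is level and points out of the mouth, the way the probe is drawn. Square aluminium barrel 26 x 26 mm, axis 85 mm up, x = -102..0 mm, bore 19.5 mm square. Black base plate x = -105..-10 mm, 70 mm wide, 12 mm thick; black pedestal x = -103..-73 mm, 46 mm wide, top 106 mm up.
- port_mouth (a point): Centre of the barrel's mouth, 85 mm above the port's origin. Axes as the port's.
- collar (a joint): How far the collar is pulled back (port's -x), m: 0 = home, 0.012 = fully back; spring force 7 N to 13 N. Beyond about 0.009 the catches open and the probe is kicked 17 mm out within half a second. It is then free and stays free when the collar is let go, which springs home by itself. Until kicked out, the probe is locked.
- collar_mid (a point): Centre of the collar, on the barrel axis, 26 mm behind the mouth when home. The collar is a round steel sleeve, 44 mm across and 28 mm long along the axis; it can be pinched from above across its sides. Axes as the port's.
- probe: Measuring probe, 138 mm long, 0.12 kg. Origin on its axis at the flange's rod-side face; +x from rod to grip. Steel rod 10 mm across, x = -70..0, last 12 mm tapering to a 4 mm tip; steel flange 18 x 18 mm, x = 0..8; neck 10 mm across to x = 24; black block grip x = 24..68, 24 wide (y), 28 tall (z). Starts locked in the port, axes as the port's, origin 22.5 mm inside the mouth, 1 mm below its axis.
- probe_tip (a point): Tip of the probe's rod, at x = -70 mm on its axis.
- probe_grip (a point): Centre of the probe's grip block, at x = 46 mm on its axis.
- bracket: Parking bracket fixed to the table, aluminium: base plate 80 (x) x 60 (y) x 10 mm and two upright ears, each 10 mm thick (x = 15..25 and x = -25..-15 mm), 44 mm wide, top 95 mm above the table. A 13 mm round hole goes through each ear, both on one level axis along the bracket's x, 75 mm above the table, y = 0. Origin on the table midway between the ears; the same from either side.
- bracket_axis (a point): Point on the hole axis midway between the ears, 75 mm above the bracket's origin. Axes as the bracket's.
- lens_post: Bystander: lens in a black ring on a steel post with a round 40 mm base, 152 mm tall, loose. Origin under its base. Stands beside the bracket.
- jar: Bystander: small closed amber jar, 38 mm across, 75 mm tall, loose, beside the coupler. Origin under its base.
- driver: Bystander: screwdriver lying flat, 150 mm long along its x, loose.
- stub_post: Bystander: short steel post, 25 mm across on a 34 mm foot, 45 mm tall, loose. Origin under its base.
Things that resemble listed ones, but are neither listed nor needed, are in the scene too. What is shaped like the port but blue, orange or purple is not meant.

How it is judged (in metres and radians):
On the way, in this order (a step that is already met when the one before it is completed fails the run):
1. the collar is pulled back (value of joint collar above 0.0085 m).
2. the probe is drawn wholly out of the coupler (x of probe_tip in the frame of port above 0.003 m).
3. the rod's tip has passed one ear and is between the two (distance between probe_tip and bracket_axis below 0.014 m and angle between the x axis of probe and the x axis of bracket, either way round below 0.2 rad).
At the end, for the whole second after the job is handed in: The probe lies at rest with its rod through both ears of the bracket, in line with the holes (within 0.12 rad, 5 mm at the flange, 6 mm at the tip), its flange within 5 mm of the outer face of the ear it entered by, and the coupler's collar is home (within 2 mm) (angle between the x axis of probe and the x axis of bracket, either way round below 0.12 rad and ((x of probe in the frame of bracket between 0.021 and 0.03 m and x of probe_tip in the frame of bracket below -0.035 m) or (x of probe in the frame of bracket between -0.03 and -0.021 m and x of probe_tip in the frame of bracket above 0.035 m)) and y of probe in the frame of bracket_axis between -0.005 and 0.005 m and z of probe in the frame of bracket_axis between -0.005 and 0.005 m and y of probe_tip in the frame of bracket_axis between -0.006 and 0.006 m and z of probe_tip in the frame of bracket_axis between -0.006 and 0.006 m and value of joint collar below 0.002 m and linear speed of probe below 0.02 m/s); the robot touches nothing.
It fails at once if the probe is dropped (height (world z) of probe below 0.03 m).
It fails at once if a bystander is pushed away or knocked over (distance of any of lens_post, jar, driver, stub_post from where it was at the start of the episode above 0.02 m or angle between any of lens_post, jar, stub_post's own z axis and vertical above 0.5 rad).
It also fails if it takes over 64 s, if anything falls off the work surface, if the arm or the gripper's body presses on something with over 40 N, if the wrist force passes 120 N, or if a joint passes its speed limit or range.

ROBOT

A 6-joint arm with a two-finger parallel gripper is mounted at the origin on the work surface. World frame = base frame: x ahead of the robot, y to its left, z up, the work surface at z = 0. Lengths are in m, angles in degrees, forces in N, time in s.
With the tool pointing down it reaches from about 0.4 to 0.825 m from the base axis. Payload 7 kg.
Tool frame: the origin (TCP) lies midway between the tips of the shut fingers; the grasp point (between the pads) lies 19 mm behind it; z points along the fingers, y is the direction in which the jaws open and shut (so a half turn about z gives the same grasp; the last joint's range is limited). The gripper opens to 88 mm and grips with 3 to 60 N. Pads are 19 mm wide; open, the fingers measure 130 mm over their backs; the gripper's body (78 mm by 193 mm) begins 47 mm behind the grasp point.
Start: joints at [93.283, 20.546, 0.682, 0, -70.136, -16.507], TCP at [0.154, 0.657, 0.227] pointing down, gripper open.
Joint ranges: [-176.03, 176.03], [-82.01, 121.73], [-58.28, 71.71], [-173.87, 95.51], [-174.79, -0.11], [-173.66, 173.66]. Speed limits (degrees/s): [136.94, 136.94, 172.46, 180, 180, 180].

INTERFACE

Orientations are given as [roll, pitch, yaw] about the fixed x, y, z axes, in that order (R = Rz(yaw) Ry(pitch) Rx(roll)).
In Python, from plant import ctrl, snapshot gives the robot as it stands.
- The arm moves only by the shell command python3 -m pendant 'ROWS'. ROWS is JSON, a list of rows, each a list of 7 numbers: the shift along the tool's x, y, z in m, then the turn, a rotation vector about the tool's x, y, z in rad, then the opening, from -1 (shut) to 1 (fully open), so that 0 is half open. In form: [[x, y, z, ax, ay, az, jaw], ...]. A call has 1 to 12 rows; each row is the pose to reach, as a shift and turn from the pose commanded when the call began, along the tool's axes at that moment; what a row does not reach only later rows make up. A row lasts 1/8 s, in which the tool goes at most 62.5 mm and 10.7 degrees, less where a joint would pass 70% of its speed; a pose out of reach is approached as far as the arm can. A call with a gripper value outside its range is refused whole. The fingers move at their own pace and stop on an object; the grip force is fixed at half the most. Time passes only in rows, so rows that repeat a pose let the fingers close. It gives the time, the measured TCP pose, the force and the opening at its end, in the units of the state.
- ctrl.get_obs(): the state, without advancing time (a new reading comes with each control period).
- snapshot(name): name is "scene" or "top" or "wrist"; returns a dict with "image" (480x640x3 uint8, blue, green, red), "mtx" (3x3 intrinsics, pixels), "eye" and "attitude" of the camera in the world; the wrist camera has in their place "tool_from_camera" (4x4, takes a point from camera to tool coordinates, whose origin is the TCP and whose axes are the flange's). Camera axes: x right, y up, looking along -z (the intrinsics and any distortion apply to the point x, -y, -z); pixel columns grow to the right and rows downward; lengths in m; the calibration is good to about 2 mm. A picture is of the moment at which its call begins: read the wrist's pose just before it. There is no depth.
- ctrl.close_job(): hands the job in, once; it reports no verdict.
The state is a dict: "clock": time; "joint_pos": joint angles; "qvel": joint speeds; "tau": joint torques, N m; "tool_pos": TCP position; "orientation": TCP orientation; "force": force on the tool from outside, world axes, zero at the start; "moment": the same for the moment, N m; "opening": finger opening in m.
Only numpy, scipy, OpenCV 4.12 (cv2) and the standard library are available. Lean on these libraries where they do the work, as an engineer would, in place of code of your own. Each camera call takes 0.05 s, during which the arm holds its last target.

## Working session

There is one attempt and no reset: what is moved stays moved. The work goes in short steps, Python scripts to look and compute and a shell command to move; the robot and the scene stay as the last step left them, time stands still between calls to the robot, and variables do not carry over. Pictures are saved under pics/ and viewed, and the job is handed in when it is done.

```bash
ls; mkdir -p pics; python3 - <<'E'
from plant import ctrl, snapshot
import cv2
print(ctrl.get_obs())
for n in ["scene","top","wrist"]:
    s=snapshot(n); cv2.imwrite(f"pics/{n}0.png",s["image"]); print({k:v for k,v in s.items() if k!="image"})
E
```

```text
pics
{'clock': 0.0, 'joint_pos': array([ 9.32826101e+01,  2.05932027e+01,  6.33037555e-01, -1.92218813e-02,
       -7.01353856e+01, -1.65052180e+01]), 'qvel': array([ 0.02054894, -0.03480175,  0.03150949, -0.01493198, -0.07648062,
       -0.0220651 ]), 'tau': array([-2.09575366e-03, -5.82708871e+01,  2.93062609e+01,  6.99722975e+00,
        6.91663125e-03, -1.56422452e-04]), 'tool_pos': array([0.15433549, 0.65661511, 0.22559997]), 'orientation': array([ 1.79903253e+02, -9.82373598e-03, -1.32291463e+01]), 'force': array([0.32187505, 0.50474287, 0.51597011]), 'moment': array([-0.00515357,  0.03169922, -0.03548153]), 'opening': 0.08783216238009844}
{'mtx': array([[621.30731549,   0.        , 306.54293874],
       [  0.        , 621.30731549, 242.31042852],
       [  0.        ,   0.        ,   1.        ]]), 'eye': array([0.99603135, 0.37969661, 1.08958211]), 'attitude': array([ 31.66029679,  -0.81290502, 126.15092198])}
{'mtx': array([[587.96425583,   0.        , 317.46697585],
       [  0.        , 587.96425583, 236.09531173],
       [  0.        ,   0.        ,   1.        ]]), 'eye': array([0.3976261 , 0.014881  , 1.10099599]), 'attitude': array([  7.26257199,   0.89361171, -90.70809967])}
{'mtx': array([[360.4590416 ,   0.        , 315.19188057],
       [  0.        , 360.4590416 , 241.47584043],
       [  0.        ,   0.        ,   1.        ]]), 'tool_from_camera': array([[-1.47793572e-04,  9.65208817e-01,  2.61480244e-01,
         7.00854453e-02],
       [ 9.99999988e-01,  1.51889528e-04,  4.54511717e-06,
         8.41707424e-04],
       [-3.53291238e-05,  2.61480241e-01, -9.65208828e-01,
        -1.58962084e-01],
       [ 0.00000000e+00,  0.00000000e+00,  0.00000000e+00,
         1.00000000e+00]])}
```

View pics/scene0.png

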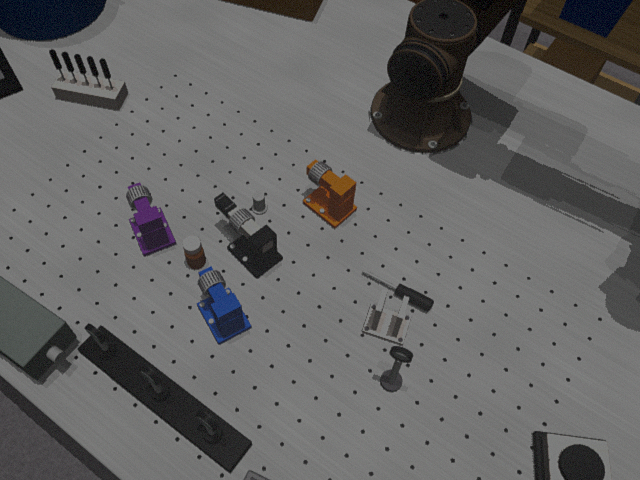

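View pics/top0.png

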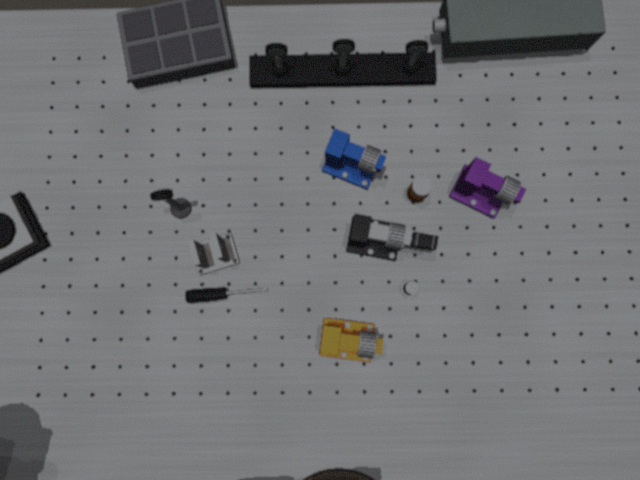

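View pics/wrist0.png

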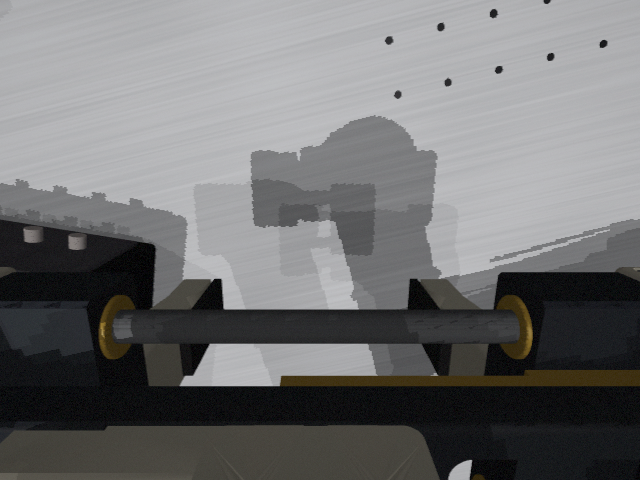

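Candidates for the port in the top image: black base with aluminium barrel (380,237), blue (353,158), purple (487,187) and orange (350,340). By the description I choose the black and aluminium one with a black grip block at (424,241). The bracket is at (216,250). I'll check both in close crops.

```bash
python3 - <<'E'
import cv2,numpy as np
t=cv2.imread("pics/top0.png"); s=cv2.imread("pics/scene0.png")
def c(i,x,y,w,h,k): return cv2.resize(i[y:y+h,x:x+w],None,fx=k,fy=k,interpolation=cv2.INTER_CUBIC)
cv2.imwrite("pics/c1.png",cv2.convertScaleAbs(c(t,340,200,110,80,7),alpha=1.5))
cv2.imwrite("pics/c2.png",cv2.convertScaleAbs(c(t,180,220,100,75,8),alpha=1.3))
cv2.imwrite("pics/c3.png",cv2.convertScaleAbs(c(s,200,180,100,100,6),alpha=1.5))
cv2.imwrite("pics/c4.png",cv2.convertScaleAbs(c(s,350,260,100,75,8),alpha=1.3))
E
```

```text
(no output)
```

View pics/c1.png

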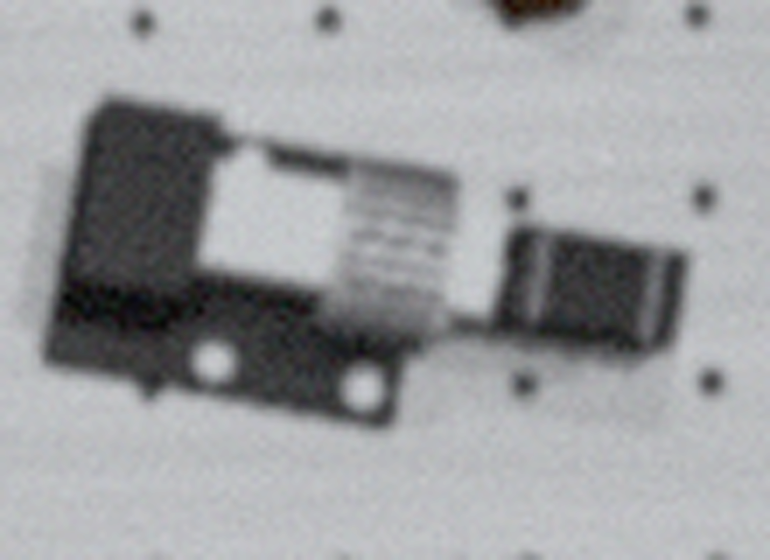

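View pics/c2.png

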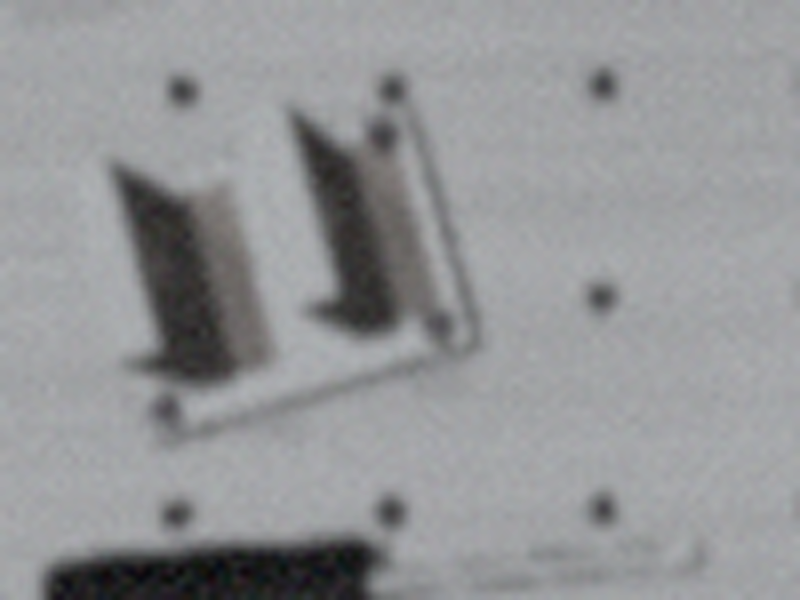

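View pics/c3.png

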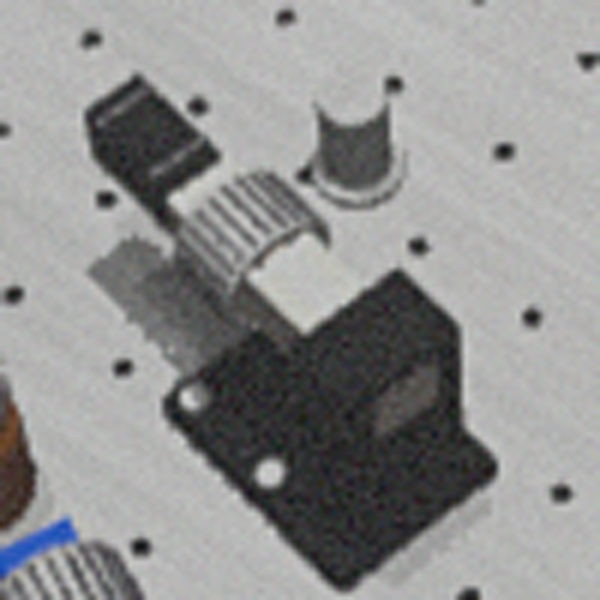

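View pics/c4.png

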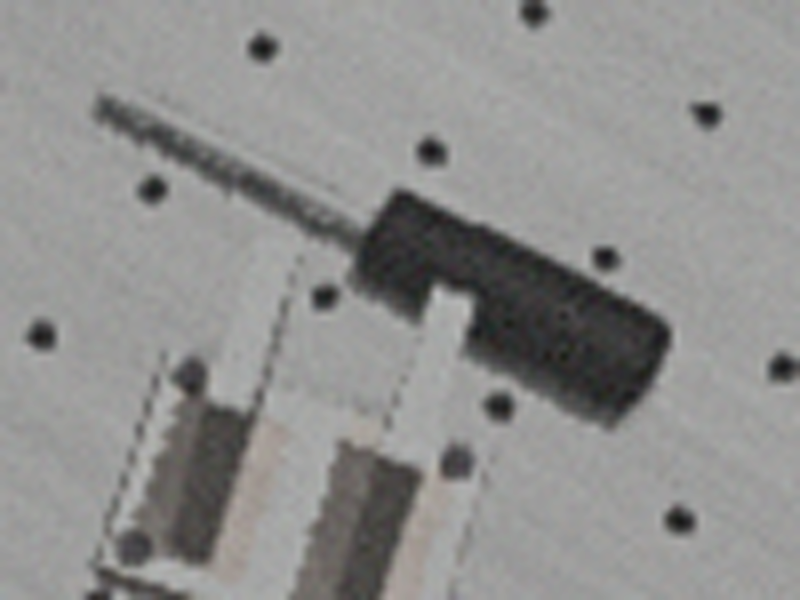

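```bash
cat > h.py <<'E'
import numpy as np,cv2
from scipy.spatial.transform import Rotation as R
from scipy.optimize import least_squares
CAM={}
CAM['scene']=(np.array([[621.30731549,0,306.54293874],[0,621.30731549,242.31042852],[0,0,1]]),np.array([0.99603135,0.37969661,1.08958211]),R.from_euler('xyz',[31.66029679,-0.81290502,126.15092198],degrees=True).as_matrix())
CAM['top']=(np.array([[587.96425583,0,317.46697585],[0,587.96425583,236.09531173],[0,0,1]]),np.array([0.3976261,0.014881,1.10099599]),R.from_euler('xyz',[7.26257199,0.89361171,-90.70809967],degrees=True).as_matrix())
KW=np.array([[360.4590416,0,315.19188057],[0,360.4590416,241.47584043],[0,0,1]])
TC=np.array([[-1.47793572e-04,9.65208817e-01,2.61480244e-01,7.00854453e-02],[9.99999988e-01,1.51889528e-04,4.54511717e-06,8.41707424e-04],[-3.53291238e-05,2.61480241e-01,-9.65208828e-01,-1.58962084e-01],[0,0,0,1]])
def tool(obs): 
    return np.array(obs['tool_pos']),R.from_euler('xyz',obs['orientation'],degrees=True).as_matrix()
def wcam(p,Rt): return (KW,p+Rt@TC[:3,3],Rt@TC[:3,:3])
def proj(cam,P):
    K,e,A=CAM[cam] if isinstance(cam,str) else cam
    q=(np.atleast_2d(P)-e)@A; q=np.c_[q[:,0],-q[:,1],-q[:,2]]
    u=q@K.T; return u[:,:2]/u[:,2:]
def ray(cam,px,z):
    K,e,A=CAM[cam] if isinstance(cam,str) else cam
    d=np.linalg.inv(K)@[px[0],px[1],1]; d=A@[d[0],-d[1],-d[2]]
    return e+d*(z-e[2])/d[2]
def place(p,L):
    L=np.atleast_2d(L)/1000.; c,s=np.cos(p[2]),np.sin(p[2])
    return np.c_[p[0]+c*L[:,0]-s*L[:,1],p[1]+s*L[:,0]+c*L[:,1],L[:,2]]
def fit(p0,obs):
    # obs: list of (cam, local mm, px)
    f=lambda p: np.concatenate([proj(c,place(p,l))[0]-np.array(x) for c,l,x in obs])
    r=least_squares(f,p0,loss='soft_l1'); return r.x,r.fun.reshape(-1,2)
def box(x0,x1,y0,y1,z0,z1):
    c=[(x,y,z) for x in(x0,x1) for y in(y0,y1) for z in(z0,z1)]
    return [(a,b) for i,a in enumerate(c) for b in c[i+1:] if sum(u!=v for u,v in zip(a,b))==1]
PORT=box(-105,-10,-35,35,0,12)+box(-103,-73,-23,23,12,106)+box(-102,0,-13,13,72,98)+box(1.5,45.5,-12,12,70,98)
BRK=box(-40,40,-30,30,0,10)+box(15,25,-22,22,10,95)+box(-25,-15,-22,22,10,95)
a=np.linspace(0,2*np.pi,25)
for X in(-25,-15,15,25):
    c=[(X,6.5*np.cos(t),75+6.5*np.sin(t)) for t in a]; BRK+=list(zip(c[:-1],c[1:]))
def collar(d=0):
    L=[]
    for X in(-40-d,-12-d):
        c=[(X,22*np.cos(t),85+22*np.sin(t)) for t in a]; L+=list(zip(c[:-1],c[1:]))
    return L
def draw(img,cam,p,segs,k,off,col):
    for A,B in segs:
        q=(proj(cam,place(p,[A,B]))-off+.5)*k-.5
        if np.abs(q).max()<5000: cv2.line(img,*[tuple(int(v) for v in np.round(x)) for x in q],col,1,cv2.LINE_AA)
E
python3 - <<'E'
from h import *
f=lambda x,y,k,X,Y:((x+.5)/k-.5+X,(y+.5)/k-.5+Y)
t=lambda x,y:f(x,y,7,340,200); s=lambda x,y:f(x,y,6,200,180)
o=[('top',(-105,-35,12),t(45,362)),('top',(-10,-35,12),t(390,428)),('top',(-103,23,106),t(98,97)),('top',(-73,23,106),t(222,118)),
('top',(45.5,12,98),t(688,252)),('top',(1.5,12,98),t(515,228)),
('scene',(-10,35,12),s(168,400)),('scene',(-105,35,12),s(345,590)),('scene',(-105,-35,12),s(495,468)),('scene',(45.5,-12,98),s(138,75)),('scene',(1.5,-12,98),s(220,157))]
g=ray('top',t(250,230),.09);print(g)
p,r=fit([g[0],g[1],-1.6],o);print(p,np.degrees(p[2]));print(r.round(1))
np.save('port.npy',p)
b=lambda x,y:f(x,y,8,180,220)
o=[('top',(40,-30,10),b(478,340)),('top',(-40,-30,10),b(165,430)),('top',(40,30,10),b(410,95))]
g=ray('top',b(300,260),.0)
q,r=fit([g[0],g[1],-1.3],o);print(q,np.degrees(q[2]));print(r.round(1))
np.save('brk.npy',q)
T=cv2.imread("pics/top0.png"); S=cv2.imread("pics/scene0.png")
for n,i,cam,x,y,w,h,k in [('o1',T,'top',340,200,110,80,7),('o2',T,'top',180,220,100,75,8),('o3',S,'scene',200,180,100,100,6),('o4',S,'scene',350,270,90,75,8)]:
    c=cv2.resize(i[y:y+h,x:x+w],None,fx=k,fy=k,interpolation=cv2.INTER_CUBIC)
    draw(c,cam,p,PORT+collar(),k,np.array([x,y]),(0,0,255)); draw(c,cam,q,BRK,k,np.array([x,y]),(0,200,0))
    cv2.imwrite(f'pics/{n}.png',c)
E
cd pics; python3 -c "
import cv2,numpy as np
a=[cv2.resize(cv2.imread(f'o{i}.png'),(400,300)) for i in (1,2,3,4)]
cv2.imwrite('o.png',np.vstack([np.hstack(a[:2]),np.hstack(a[2:])]))"
```

```text
[ 0.53163293 -0.07118408  0.09      ]
[ 0.52005795 -0.12980606 -1.7719734 ] -101.52659708315579
[[-1.4  0.4]
 [-0.3  0.4]
 [-0.  -0.2]
 [-0.5  0. ]
 [-0.4  0.5]
 [-1.  -0.8]
 [-2.5 -0.1]
 [-1.9 -1. ]
 [-0.1 -1.2]
 [-0.6 -0.1]
 [-0.1 -0.1]]
[ 0.50870571  0.2221811  -1.29312309] -74.09049545112103
[[ 0.5 -0.4]
 [-1.6  0.7]
 [ 0.4 -0.3]]
```

View pics/o.png

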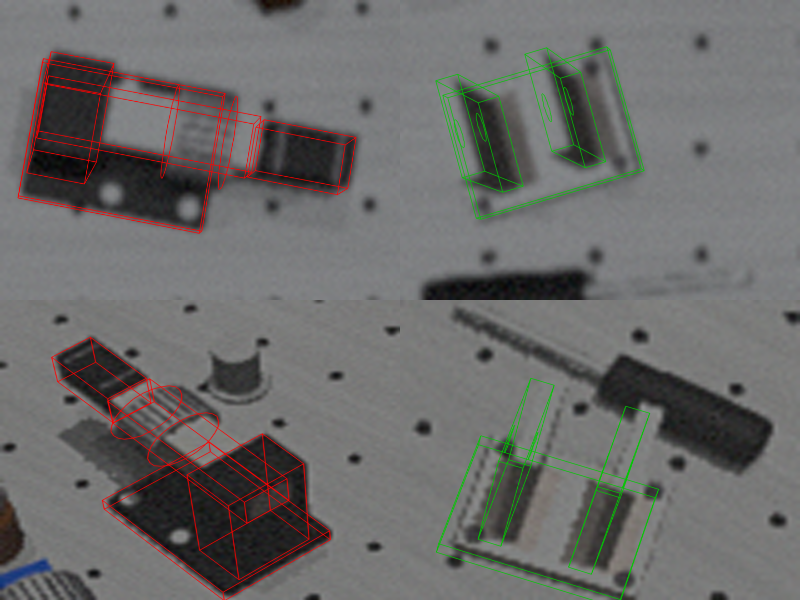

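Top view: port axis fits well, black/aluminium one confirmed. Bracket fit is coarser, so I'll fly over the bracket for a wrist view on the way.

```bash
python3 - <<'E'
from h import *
p=np.load('port.npy');q=np.load('brk.npy')
def loc(b,w): 
    d=w[:2]-b[:2];c,s=np.cos(b[2]),np.sin(b[2]); return (np.array([c*d[0]+s*d[1],-s*d[0]+c*d[1]])*1000).round()
for n,px,z in [('jar',(420,183),.075),('stub',(411,286),.045),('lensbase',(181,208),.0),('lenstop',(162,195),.14),('drvtip',(267,289),.01),('drvend',(187,296),.02)]:
    w=ray('top',px,z);print(n,w.round(3),loc(p,w),loc(q,w))
E
python3 -m pendant '[[0.401,0.264,0,0,0,1.063,1],[0.401,0.264,0,0,0,1.063,1],[0.401,0.264,0,0,0,1.063,1],[0.401,0.264,0,0,0,1.063,1],[0.401,0.264,0,0,0,1.063,1],[0.401,0.264,0,0,0,1.063,1],[0.401,0.264,0,0,0,1.063,1],[0.401,0.264,0,0,0,1.063,1],[0.401,0.264,0,0,0,1.063,1],[0.401,0.264,0,0,0,1.063,1],[0.401,0.264,0,0,0,1.063,1]]'
python3 - <<'E'
from h import *
from plant import ctrl,snapshot
o=ctrl.get_obs();s=snapshot('wrist');cv2.imwrite('pics/w1.png',s['image']);np.save('w1.npy',np.r_[o['tool_pos'],o['orientation']]);print(o['tool_pos'],o['orientation'],o['joint_pos'].round(1),o['qvel'].round(2),o['clock'])
q=np.load('brk.npy');i=s['image'].copy();draw(i,wcam(*tool(o)),q,BRK,1,np.zeros(2),(0,200,0));cv2.imwrite('pics/w1o.png',i)
E
```

```text
jar [ 0.621 -0.154  0.075] [  3. 104.] [392.   5.]
stub [ 0.44  -0.136  0.045] [ 22. -77.] [ 326. -164.]
lensbase [0.596 0.29  0.   ] [-426.  -10.] [-41. 102.]
lenstop [0.593 0.287 0.14 ] [-423.  -12.] [-39.  99.]
drvtip [0.439 0.125 0.01 ] [-233. -130.] [ 75. -93.]
drvend [0.428 0.271 0.02 ] [-374. -170.] [-69. -64.]
clock: 1.52
tool_pos: [0.4838, 0.3091, 0.2265]
orientation: [180.0, 0.0, -74.1]
force: [-0.1, 0.2, -0.3]
opening: 0.088
[0.48381931 0.30905236 0.22650525] [ 1.79993267e+02  3.27050518e-03 -7.40598029e+01] [ 52.1  11.1 -12.4  -0.  -66.5 -36.1] [ 0.37 -0.09  0.    0.02  0.07  0.14] 1.525
```

View pics/w1o.png

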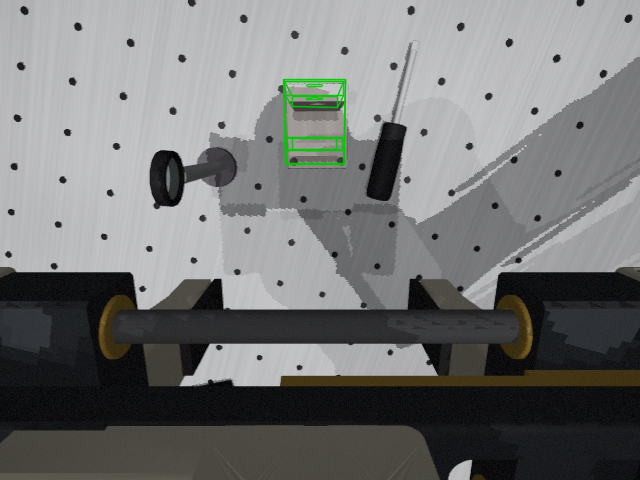

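```bash
python3 - <<'E'
from h import *
i=cv2.imread('pics/w1.png');c=cv2.resize(i[70:180,260:380],None,fx=6,fy=6,interpolation=cv2.INTER_CUBIC)
c=cv2.convertScaleAbs(c,alpha=1.8,beta=-80)
cv2.imwrite('pics/w1c.png',c[:600])
E
```

```text
(no output)
```

View pics/w1c.png

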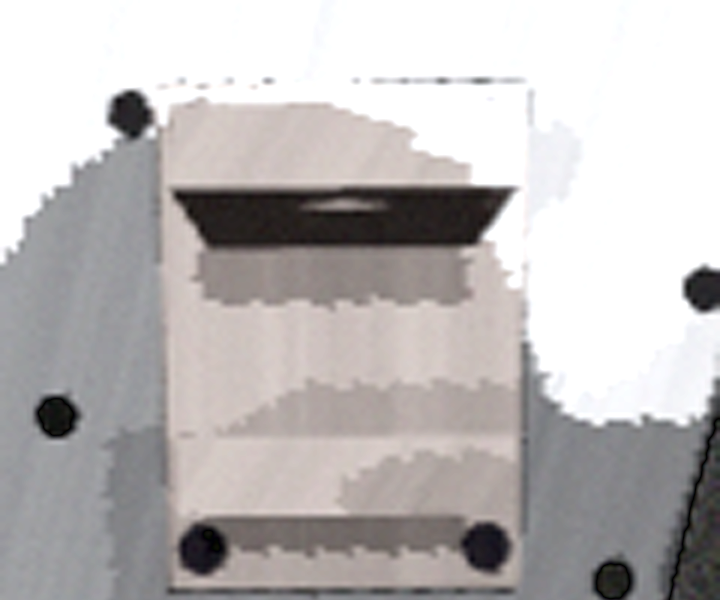

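```bash
python3 - <<'E'
from h import *
o=np.load('w1.npy');W=wcam(o[:3],R.from_euler('xyz',o[3:],degrees=True).as_matrix())
f=lambda x,y:((x+.5)/6-.5+260,(y+.5)/6-.5+70)
ob=[(W,(40,30,10),f(163,86)),(W,(40,-30,10),f(532,84)),(W,(-40,30,10),f(170,589)),(W,(-40,-30,10),f(520,589)),
(W,(15,22,95),f(172,190)),(W,(15,-22,95),f(518,188)),(W,(15,22,10),f(208,245)),(W,(15,-22,10),f(478,243)),(W,(-15,22,95),f(177,436))]
p,r=fit(np.load('brk.npy'),ob);print(p,np.degrees(p[2]));print(r.round(2))
np.save('brk.npy',p)
t=lambda x,y:((x+.5)/8-.5+180,(y+.5)/8-.5+220)
s=lambda x,y:((x+.5)/8-.5+350,(y+.5)/8-.5+260)
print(proj('top',place(p,[(40,-30,10),(-40,-30,10)])),t(478,340),t(165,430))
S=cv2.imread("pics/scene0.png");c=cv2.resize(S[270:345,350:440],None,fx=8,fy=8,interpolation=cv2.INTER_CUBIC)
draw(c,'scene',p,BRK,8,np.array([350,270]),(0,200,0));cv2.imwrite('pics/o5.png',c)
i=cv2.imread('pics/w1.png');c=cv2.resize(i[70:170,260:380],None,fx=6,fy=6,interpolation=cv2.INTER_CUBIC)
draw(c,W,p,BRK,6,np.array([260,70]),(0,200,0));cv2.imwrite('pics/o6.png',c)
E
```

```text
[ 0.50503038  0.22530959 -1.29068668] -73.95089943812239
[[-0.96 -0.47]
 [-0.26 -0.27]
 [-0.3   0.17]
 [ 0.04  0.05]
 [ 0.06 -0.27]
 [ 0.67 -0.06]
 [ 0.27  0.48]
 [ 0.05  0.72]
 [ 0.06 -0.06]]
[[238.18321021 263.6380207 ]
 [196.89320377 276.05959147]] (239.3125, 262.0625) (200.1875, 273.3125)
```

View pics/o6.png

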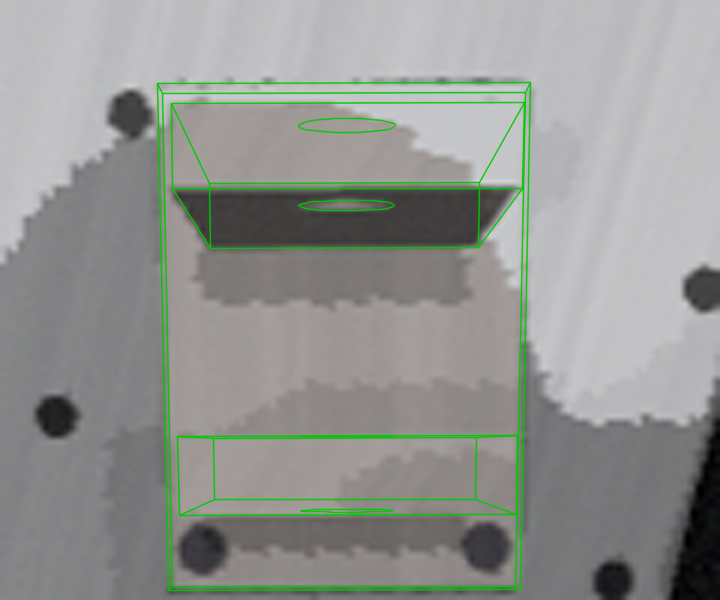

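View pics/o5.png

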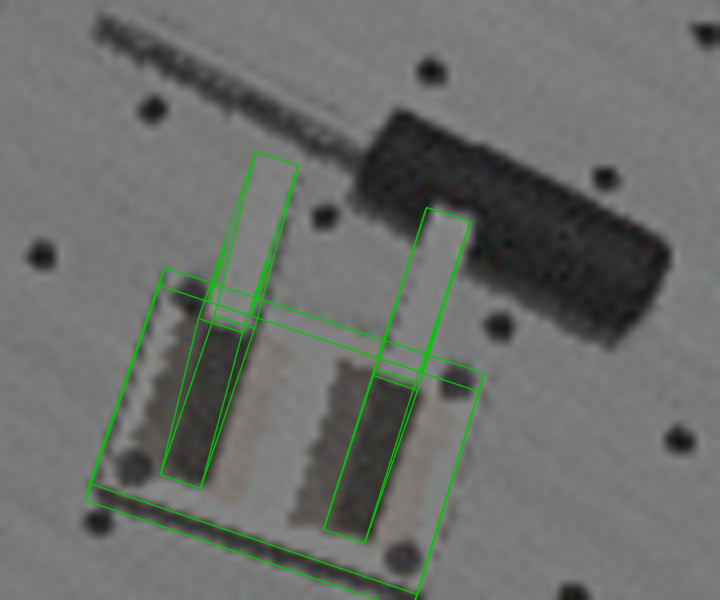

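```bash

python3 -m pendant '[[0.339,0.0375,0,0,0,0.479,1],[0.339,0.0375,0,0,0,0.479,1],[0.339,0.0375,0,0,0,0.479,1],[0.339,0.0375,0,0,0,0.479,1],[0.339,0.0375,0,0,0,0.479,1],[0.339,0.0375,0,0,0,0.479,1],[0.339,0.0375,0,0,0,0.479,1],[0.339,0.0375,0,0,0,0.479,1]]'
python3 - <<'E'
from h import *
from plant import ctrl,snapshot
o=ctrl.get_obs();s=snapshot('wrist');cv2.imwrite('pics/w2.png',s['image']);np.save('w2.npy',np.r_[o['tool_pos'],o['orientation']]);print(o['tool_pos'],o['orientation'],o['joint_pos'].round(1),o['clock'])
q=np.load('port.npy');i=s['image'].copy();draw(i,wcam(*tool(o)),q,PORT+collar(),1,np.zeros(2),(0,0,255));cv2.imwrite('pics/w2o.png',i)
i=s['image'];c=cv2.resize(i[0:240,240:400],None,fx=3.3,fy=2.5,interpolation=cv2.INTER_CUBIC);cv2.imwrite('pics/w2c.png',c)
E
```

```text
clock: 2.58
tool_pos: [0.541, -0.0272, 0.2266]
orientation: [180.0, 0.0, -101.5]
force: [0.3, -0.0, -0.8]
opening: 0.0875
[ 0.54099428 -0.02721669  0.2265575 ] [ 1.79999471e+02  8.87391108e-03 -1.01538263e+02] [ 17.9   8.  -16.2  -0.  -65.8 -29.4] 2.575
```

View pics/w2o.png

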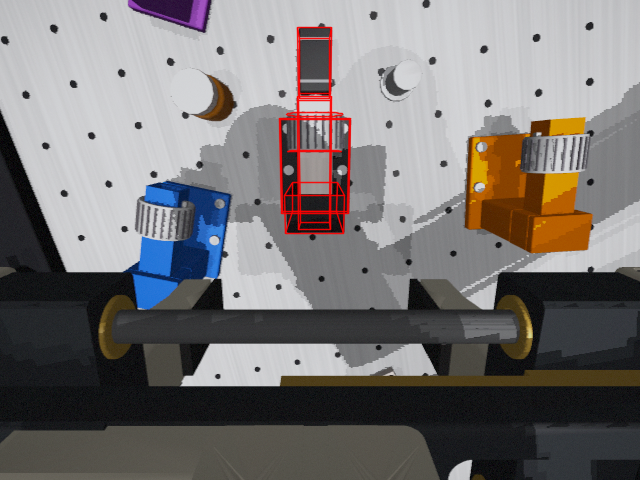

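```bash
python3 - <<'E'
from h import *
i=cv2.imread('pics/w2.png')
a=cv2.resize(i[15:125,265:365],None,fx=5,fy=5,interpolation=cv2.INTER_CUBIC)
b=cv2.resize(i[105:245,270:360],None,fx=4,fy=4,interpolation=cv2.INTER_CUBIC)
c=np.zeros((560,860,3),np.uint8);c[:550,:500]=a;c[:,500:]=b;cv2.imwrite('pics/w2c.png',cv2.convertScaleAbs(c[:,:800],alpha=1.2))
E
```

```text
(no output)
```

View pics/w2c.png

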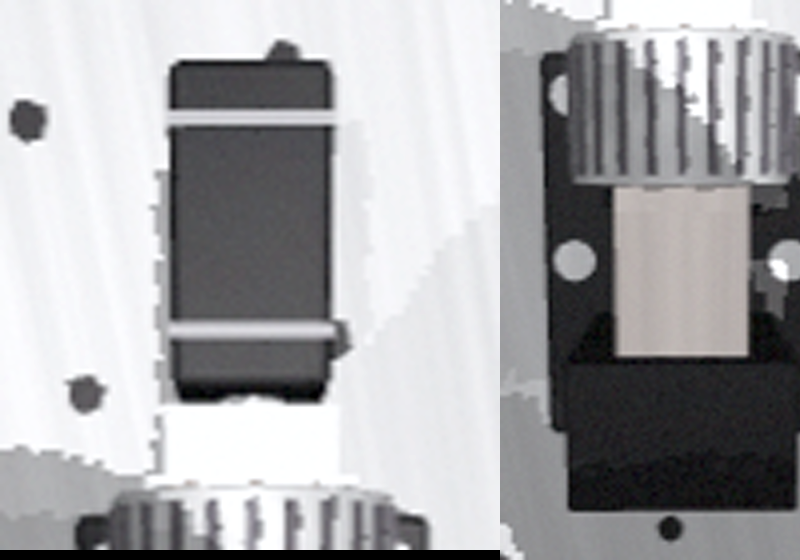

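```bash
python3 - <<'E'
from h import *
o=np.load('w2.npy');W=wcam(o[:3],R.from_euler('xyz',o[3:],degrees=True).as_matrix())
f=lambda x,y:((x+.5)/5-.5+265,(y+.5)/5-.5+15)
g=lambda x,y:((x-499.5)/4-.5+270,(y+.5)/4-.5+105)
ob=[(W,(45.5,12,98),f(169,61)),(W,(45.5,-12,98),f(332,61)),(W,(1.5,12,98),f(170,382)),(W,(1.5,-12,98),f(329,382)),
(W,(0,13,98),f(165,403)),(W,(0,-13,98),f(340,403)),(W,(-73,23,106),g(569,363)),(W,(-103,23,106),g(569,510)),(W,(-73,-23,106),g(798,363))]
p,r=fit(np.load('port.npy'),ob);print(p,np.degrees(p[2]));print(r.round(2))
np.save('port.npy',p)
m=place(p,[(-26,0,85)])[0];print('collar',m)
t=o[:2];y=np.radians(o[5]);d=m[:2]-t
print('dx,dy,dz',np.cos(y)*d[0]+np.sin(y)*d[1],np.sin(y)*d[0]-np.cos(y)*d[1],o[2]-(.085-.019),'yaw',np.degrees(p[2])-o[5])
i=cv2.imread('pics/w2.png');c=cv2.resize(i[10:250,260:370],None,fx=5,fy=2.5,interpolation=cv2.INTER_CUBIC)
c=cv2.resize(i[10:210,260:370],None,fx=3,fy=3,interpolation=cv2.INTER_CUBIC)
draw(c,W,p,PORT+collar(),3,np.array([260,10]),(0,0,255));cv2.imwrite('pics/o7.png',c)
E
```

```text
[ 0.51933655 -0.13004642 -1.76734534] -101.26142901142735
[[-0.68 -0.14]
 [ 0.45 -0.33]
 [ 0.16  2.02]
 [ 0.65  1.84]
 [-0.15 -0.02]
 [-0.22 -0.2 ]
 [-1.12 -0.69]
 [-0.12  0.12]
 [ 0.91 -0.99]]
collar [ 0.52441399 -0.10454701  0.085     ]
dx,dy,dz 0.07908401230253326 0.0007774427270691199 0.16055749586974766 yaw 0.2768335701054383
```

View pics/o7.png

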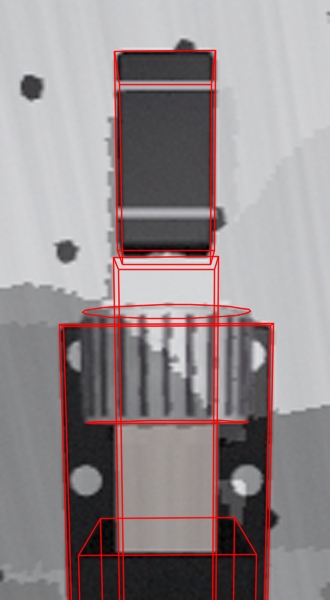

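```bash

python3 -m pendant '[[0.04,0.001,0.03,0,0,-0.005,1],[0.079,0.001,0.06,0,0,-0.005,1],[0.079,0.001,0.09,0,0,-0.005,1],[0.079,0.001,0.12,0,0,-0.005,1],[0.079,0.001,0.145,0,0,-0.005,1],[0.079,0.001,0.16,0,0,-0.005,1],[0.079,0.001,0.16,0,0,-0.005,1]]'
python3 - <<'E'
from plant import snapshot
import cv2
s=snapshot('wrist');cv2.imwrite('pics/w3.png',s['image'])
E
```

```text
clock: 3.5
tool_pos: [0.5238, -0.1045, 0.0658]
orientation: [179.9, -0.0, -101.2]
force: [-0.2, 0.4, -0.1]
opening: 0.0873
```

View pics/w3.png

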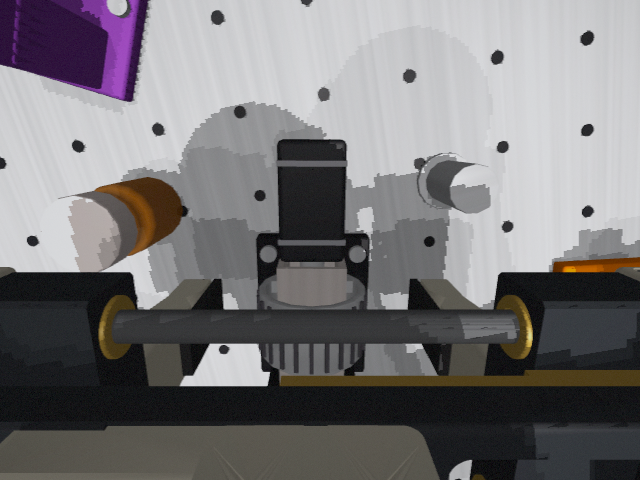

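The collar (centre px 311,320) sits centred between the fingers (220..410). Closing.

```bash

python3 -m pendant '[[0,0,0,0,0,0,-1],[0,0,0,0,0,0,-1],[0,0,0,0,0,0,-1],[0,0,0,0,0,0,-1],[0,0,0,0,0,0,-1],[0,0,0,0,0,0,-1],[0,0,0,0,0,0,-1]]'
```

```text
clock: 4.42
tool_pos: [0.5253, -0.1053, 0.0668]
orientation: [-179.9, 0.0, -101.3]
force: [4.6, -2.6, -2.4]
opening: 0.0435
```

```bash

python3 -m pendant '[[-0.003,0,0,0,0,0,-1],[-0.006,0,0,0,0,0,-1],[-0.009,0,0,0,0,0,-1],[-0.012,0,0,0,0,0,-1],[-0.013,0,0,0,0,0,-1],[-0.013,0,0,0,0,0,-1],[-0.013,0,0,0,0,0,-1],[-0.013,0,0,0,0,0,-1],[-0.013,0,0,0,0,0,-1]]'
python3 - <<'E'
from plant import snapshot
import cv2
s=snapshot('wrist');cv2.imwrite('pics/w4.png',s['image'])
E
```

```text
clock: 5.55
tool_pos: [0.5275, -0.0943, 0.0668]
orientation: [-179.9, -0.1, -101.3]
force: [6.0, -13.5, -4.0]
opening: 0.0433
```

View pics/w4.png

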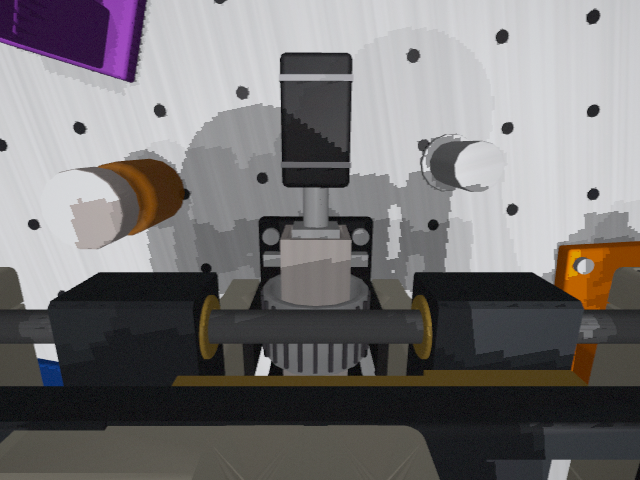

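The probe has kicked out: flange at the mouth (316,232), grip at (316,120). I'll let the collar home and open.

```bash

python3 -m pendant '[[0.005,0,0,0,0,0,-1],[0.01,0,0,0,0,0,-1],[0.012,0,0,0,0,0,-1],[0.012,0,0,0,0,0,1],[0.012,0,0,0,0,0,1],[0.012,0,0,0,0,0,1],[0.012,0,0,0,0,0,1],[0.012,0,0,0,0,0,1],[0.012,0,0,0,0,0,1]]'
python3 - <<'E'
from h import *
from plant import ctrl,snapshot
o=ctrl.get_obs();s=snapshot('wrist');cv2.imwrite('pics/w5.png',s['image']);W=wcam(*tool(o))
np.save('w5.npy',np.r_[o['tool_pos'],o['orientation']]);print(o['tool_pos'],o['orientation'],o['opening'])
p=np.load('port.npy');i=s['image'].copy()
G=box(-5.5,2.5,-9,9,75,93)+box(18.5,62.5,-12,12,70,98)
draw(i,W,p,G+collar(),1,np.zeros(2),(0,0,255))
a=cv2.resize(i[30:300,230:400],None,fx=2.2,fy=2.2,interpolation=cv2.INTER_CUBIC)
s=snapshot('scene');i=s['image'];cv2.imwrite('pics/s5.png',i)
draw(i,'scene',p,G,1,np.zeros(2),(0,0,255))
b=cv2.resize(i[170:260,190:260],None,fx=6,fy=6,interpolation=cv2.INTER_CUBIC)
c=np.zeros((594,800,3),np.uint8);c[:,:374]=a[:594,:374];c[:540,378:798]=b
cv2.imwrite('pics/w5o.png',c)
E
```

```text
clock: 6.72
tool_pos: [0.5244, -0.1041, 0.0666]
orientation: [180.0, 0.0, -101.3]
force: [-0.2, 0.4, 0.5]
opening: 0.0872
[ 0.52440243 -0.10413628  0.06656455] [ 1.79998828e+02  2.90090086e-04 -1.01281958e+02] 0.08718531535467434
```

View pics/w5o.png

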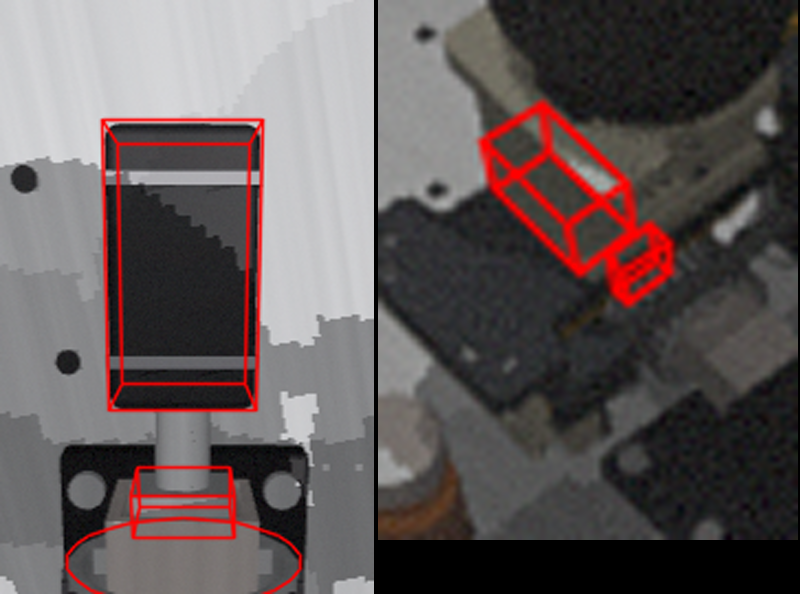

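```bash
python3 - <<'E'
from h import *
i=cv2.imread('pics/w5.png')
a=cv2.resize(i[75:225,260:365],None,fx=5,fy=4,interpolation=cv2.INTER_CUBIC)
cv2.imwrite('pics/w5c.png',cv2.convertScaleAbs(a,alpha=2))
E
```

```text
(no output)
```

View pics/w5c.png

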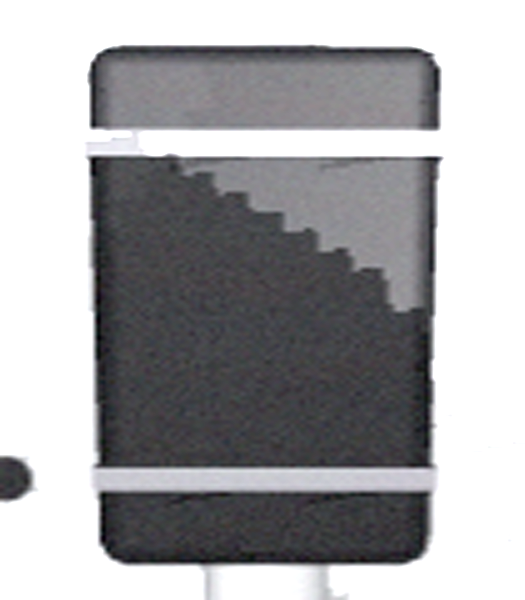

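```bash
python3 - <<'E'
from h import *
o=np.load('w5.npy');W=wcam(o[:3],R.from_euler('xyz',o[3:],degrees=True).as_matrix())
p=np.load('port.npy')
f=lambda x,y:np.array(((x+.5)/5-.5+260,(y+.5)/4-.5+75))
for b in (0,1.5,3):
  def P(v,xl,y,z):
    th,x0,z0,y0,ps=v; c,s=np.cos(th),np.sin(th)
    X=x0+c*xl+s*z; Z=z0-s*xl+c*z   # th>0: grip end down
    return proj(W,place(p,[(X-ps*y,y0+y+ps*xl,Z)]))[0]
  def fun(v):
    r=[]
    for xl,row,side,y in [(None,100,90,12),(None,440,97,12),(None,100,438,-12),(None,440,432,-12)]:
        px=f(side,row)
        # find xl along edge at that row
        A=P(v,24,y,14-b);B=P(v,68,y,14-b);t=(px[1]-A[1])/(B[1]-A[1]);r.append(A[0]+t*(B[0]-A[0])-px[0])
    for xl,row in [(68,47),(24,563)]:
        r.append(P(v,xl,0,14-(b if xl==68 else 2*b))[1]-f(0,row)[1])
    return np.array(r)
  s=least_squares(fun,[0,-5.5,84,0,0]);print(b,np.degrees(s.x[0]),s.x[1:4],np.degrees(s.x[4]),s.fun.round(2))
E
```

```text
0 4.929411126744634 [-6.41080688e+00  8.50075430e+01  2.85508081e-02] -0.036775688293206925 [-0.19 -0.1   0.19  0.1   0.14 -0.16]
1.5 5.377535033148738 [-6.37979195e+00  8.72017998e+01  2.34656935e-02] -0.03340720532645649 [-0.24 -0.2   0.24  0.21  0.22 -0.26]
3 6.127086690818102 [-6.31690267e+00  8.96088888e+01  1.68197143e-02] -0.02785239050355772 [-0.26 -0.32  0.26  0.32  0.29 -0.33]
```

```bash

python3 -m pendant '[[0.02,0,0,0,-0.03,0,1],[0.04,0,0.002,0,-0.07,0,1],[0.06,0,0.005,0,-0.105,0,1],[0.0645,0,0.005,0,-0.105,0,1],[0.0645,0,0.005,0,-0.105,0,1],[0.0645,0,0.005,0,-0.105,0,1]]'
python3 - <<'E'
from plant import snapshot
import cv2
s=snapshot('wrist');cv2.imwrite('pics/w6.png',s['image'])
s=snapshot('scene');cv2.imwrite('pics/s6.png',cv2.resize(s['image'][130:330,130:330],None,fx=3,fy=3,interpolation=cv2.INTER_CUBIC))
E
```

```text
clock: 7.58
tool_pos: [0.5119, -0.1669, 0.0616]
orientation: [-180.0, 6.0, -101.2]
force: [-0.7, -0.3, -0.1]
opening: 0.0875
```

View pics/w6.png

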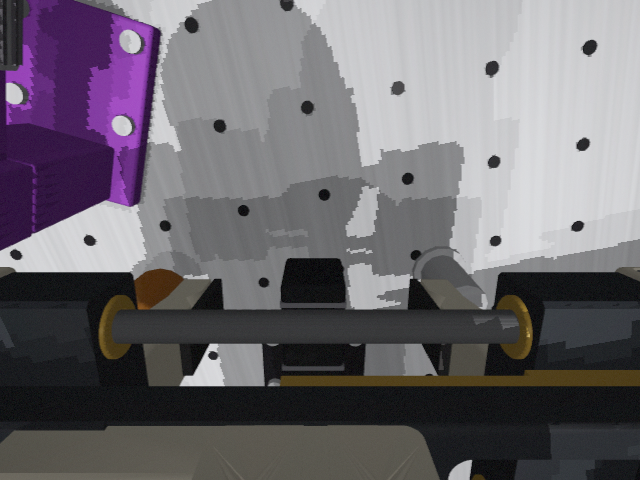

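View pics/s6.png

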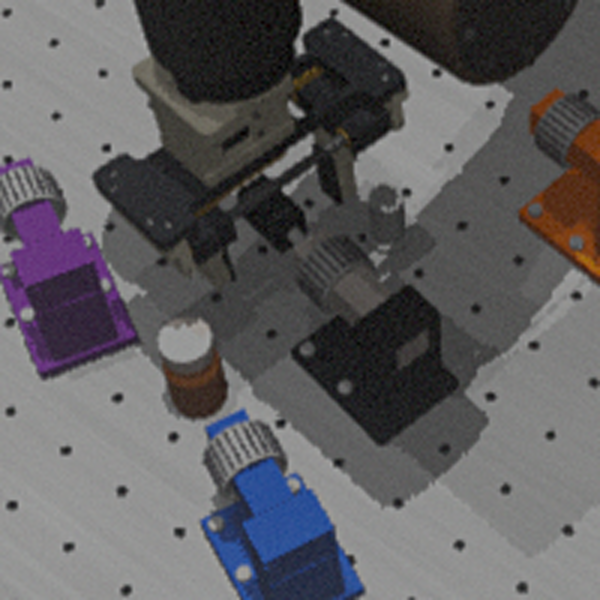

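The grip block (px 281–348) is centred between the fingers; jar and stub are clear. Closing.

```bash

python3 -m pendant '[[0,0,0,0,0,0,-1],[0,0,0,0,0,0,-1],[0,0,0,0,0,0,-1],[0,0,0,0,0,0,-1],[0,0,0,0,0,0,-1],[0,0,0,0,0,0,-1],[0,0,0,0,0,0,-1],[0,0,0,0,0,0,-1],[0,0,0,0,0,0,-1]]'
```

```text
clock: 8.8
tool_pos: [0.5118, -0.1675, 0.0616]
orientation: [-180.0, 6.0, -101.3]
force: [0.7, -0.7, -0.0]
opening: 0.0242
```

```bash

python3 -m pendant '[[0.0005,0,-0.0014,0,0.035,0,-1],[0.001,0,-0.0028,0,0.07,0,-1],[0.0016,0,-0.0041,0,0.105,0,-1],[0.0016,0,-0.0041,0,0.105,0,-1]]'
```

```text
clock: 9.3
tool_pos: [0.5121, -0.1698, 0.0656]
orientation: [-179.9, -0.1, -101.2]
force: [2.6, -5.5, -4.0]
opening: 0.0235
```

```bash

python3 -m pendant '[[0.008,0,0,0,0,0,-1],[0.016,0,0,0,0,0,-1],[0.028,0,0,0,0,0,-1],[0.04,0,0,0,0,0,-1]]'
python3 -m pendant '[[0.015,0,0,0,0,0,-1],[0.03,0,0,0,0,0,-1],[0.045,0,0,0,0,0,-1],[0.06,0,0,0,0,0,-1],[0.06,0,0,0,0,0,-1]]'
python3 - <<'E'
from plant import snapshot
import cv2
s=snapshot('scene');cv2.imwrite('pics/s7r.png',s['image']);cv2.imwrite('pics/s7.png',cv2.resize(s['image'][130:290,130:290],None,fx=3.7,fy=3.7,interpolation=cv2.INTER_CUBIC))
s=snapshot('top');cv2.imwrite('pics/t7r.png',s['image']);cv2.imwrite('pics/t7.png',cv2.resize(s['image'][170:310,320:520],None,fx=4,fy=4,interpolation=cv2.INTER_CUBIC))
E
```

```text
clock: 9.8
tool_pos: [0.5027, -0.2097, 0.0652]
orientation: [179.9, -0.0, -101.3]
force: [-0.1, -0.0, -2.7]
opening: 0.024
clock: 10.42
tool_pos: [0.4915, -0.2687, 0.0654]
orientation: [180.0, -0.0, -101.4]
force: [0.0, -0.2, -1.8]
opening: 0.0241
```

View pics/s7.png

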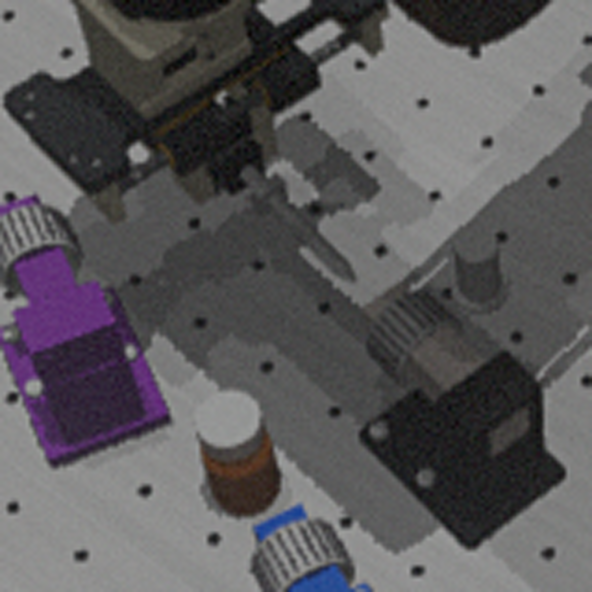

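View pics/t7.png

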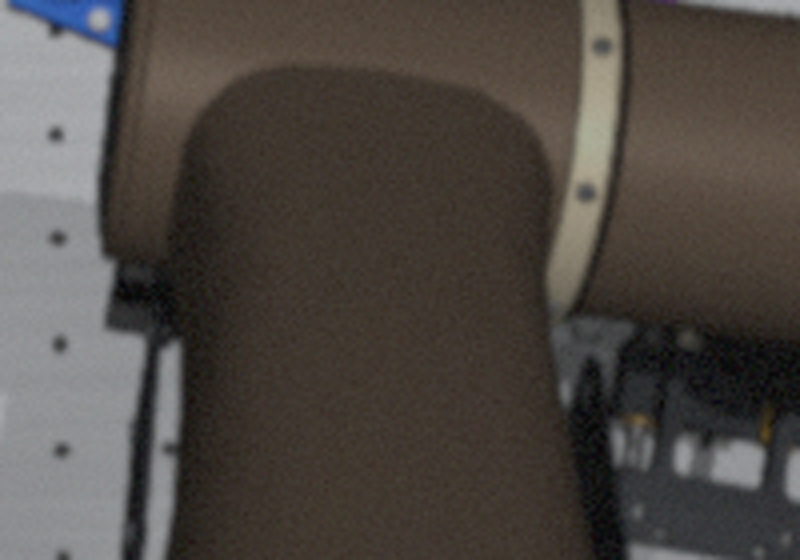

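The probe is drawn out, rod tip at scene px ~(225,205) clear of the mouth. I'll lift it near the scene camera to check the rod's alignment in the hand.

```bash

python3 -m pendant '[[0,0,-0.05,0,0,0,-1],[0,0,-0.1,0,0,0,-1],[-0.01,0,-0.15,0,0,-0.1,-1],[-0.379,-0.014,-0.385,0,0,-0.479,-1],[-0.379,-0.014,-0.385,0,0,-0.479,-1],[-0.379,-0.014,-0.385,0,0,-0.479,-1],[-0.379,-0.014,-0.385,0,0,-0.479,-1],[-0.379,-0.014,-0.385,0,0,-0.479,-1],[-0.379,-0.014,-0.385,0,0,-0.479,-1],[-0.379,-0.014,-0.385,0,0,-0.479,-1],[-0.379,-0.014,-0.385,0,0,-0.479,-1],[-0.379,-0.014,-0.385,0,0,-0.479,-1]]'
cat >> h.py <<'E'
def cyl(x0,x1,r0,r1):
    L=[]
    for x,r in((x0,r0),(x1,r1)):
        c=[(x,r*np.cos(t),r*np.sin(t)) for t in a]; L+=list(zip(c[:-1],c[1:]))
    for t in a[:-1:3]: L.append(((x0,r0*np.cos(t),r0*np.sin(t)),(x1,r1*np.cos(t),r1*np.sin(t))))
    return L
PRB=cyl(-58,0,5,5)+cyl(-70,-58,2,5)+box(0,8,-9,9,-9,9)+cyl(8,24,5,5)+box(24,68,-12,12,-14,14)
def pose(p,Rt,X,v=(46,0,0,0,0)):
    # probe pts (mm) -> world; v=(x on probe at grasp pt, dy, dz(tool), pitch(rad about tool y), yaw about tool z)
    X=np.atleast_2d(X)*[1,-1,-1]  # probe y,z -> tool y,z
    X=X-[v[0],0,0]
    X=X@R.from_euler('yz',[v[3],v[4]]).as_matrix().T+[0,v[1],v[2]-19]
    return p+(X/1000)@Rt.T
def drawp(img,cam,p,Rt,k,off,col,v=(46,0,0,0,0)):
    for A,B in PRB:
        q=(proj(cam,pose(p,Rt,[A,B],v))-off+.5)*k-.5
        cv2.line(img,*[tuple(int(u) for u in np.round(x)) for x in q],col,1,cv2.LINE_AA)
E
python3 - <<'E'
from h import *
from plant import ctrl,snapshot
o=ctrl.get_obs();s=snapshot('scene')['image'];cv2.imwrite('pics/s8r.png',s);np.save('s8.npy',np.r_[o['tool_pos'],o['orientation']])
p,Rt=tool(o);print(p,o['orientation'],o['joint_pos'].round(1),o['clock'])
c=proj('scene',pose(p,Rt,[(-20,0,0)]))[0];print(c)
x,y=(c-[55,45]).astype(int);k=7
a=cv2.resize(s[y:y+85,x:x+110],None,fx=k,fy=k,interpolation=cv2.INTER_CUBIC);a=cv2.convertScaleAbs(a,alpha=1.4);cv2.imwrite('pics/s8c.png',a)
drawp(a,'scene',p,Rt,k,np.array([x,y]),(0,0,255));cv2.imwrite('pics/s8.png',a);print(x,y)
E
```

```text
clock: 12.02
tool_pos: [0.5793, 0.102, 0.4498]
orientation: [179.9, 0.0, -73.8]
force: [0.6, -0.4, -1.7]
opening: 0.0238
[0.57928313 0.10204648 0.44975354] [ 1.79933067e+02  6.35164057e-03 -7.37593233e+01] [ 29.    9.   13.3  -0.  -94.4 -12.8] 12.025
[366.17652679 178.40502687]
311 133
```

View pics/s8.png

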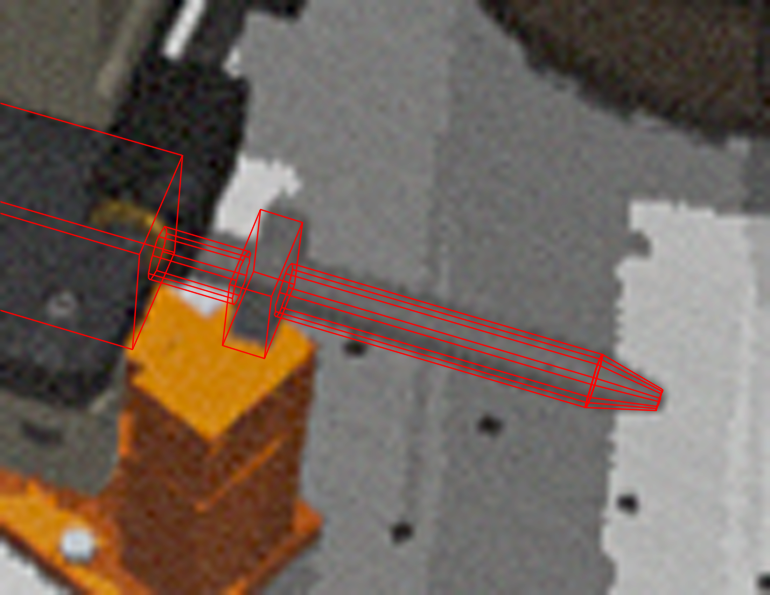

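View pics/s8c.png

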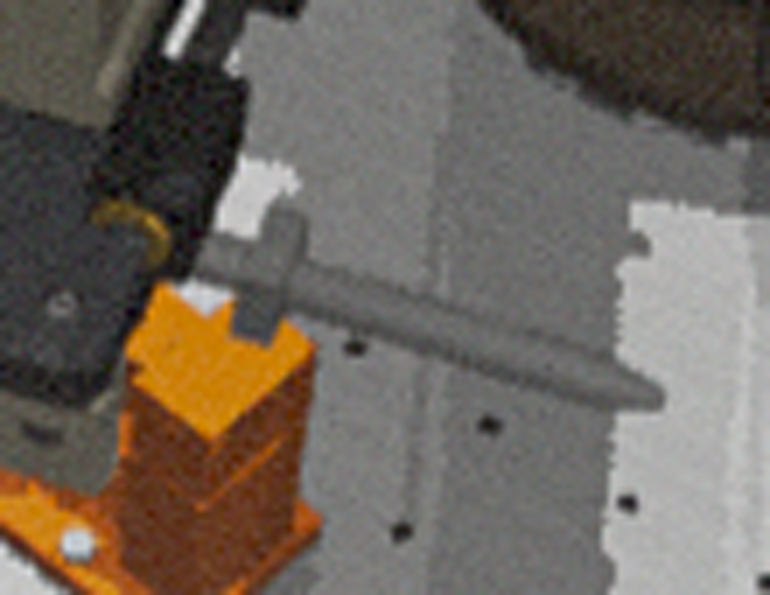

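```bash

python3 -m pendant '[[-0.03,-0.02,-0.05,0,0,0,-1],[-0.062,-0.039,-0.1,0,0,0,-1],[-0.08,-0.05,-0.13,0,0,0,-1],[-0.08,-0.05,-0.13,0,0,0,-1],[-0.08,-0.05,-0.13,0,0,0,-1]]'
python3 - <<'E'
from h import *
from plant import ctrl,snapshot
o=ctrl.get_obs();s=np.mean([snapshot('scene')['image'].astype(float) for _ in range(4)],0).astype(np.uint8);cv2.imwrite('pics/s9r.png',s);np.save('s9.npy',np.r_[o['tool_pos'],o['orientation']])
p,Rt=tool(o);print(p,o['orientation'],o['joint_pos'].round(1),o['clock'])
c=proj('scene',pose(p,Rt,[(-20,0,0)]))[0];print(c)
x,y=(c-[55,42]).astype(int);k=7
a=cv2.resize(s[y:y+85,x:x+112],None,fx=k,fy=k,interpolation=cv2.INTER_CUBIC);a=cv2.convertScaleAbs(a,alpha=1.4);cv2.imwrite('pics/s9c.png',a)
drawp(a,'scene',p,Rt,k,np.array([x,y]),(0,0,255));cv2.imwrite('pics/s9.png',a);print(x,y)
E
```

```text
clock: 12.7
tool_pos: [0.6054, 0.1913, 0.5792]
orientation: [179.9, -0.0, -73.9]
force: [0.3, -0.3, -2.5]
opening: 0.0236
[0.60538696 0.19131154 0.57919642] [ 1.79889292e+02 -1.50727079e-02 -7.38828574e+01] [  35.1   17.5   41.    -0.  -113.6  -19. ] 12.7
[437.64597752 158.88064001]
382 116
```

View pics/s9.png

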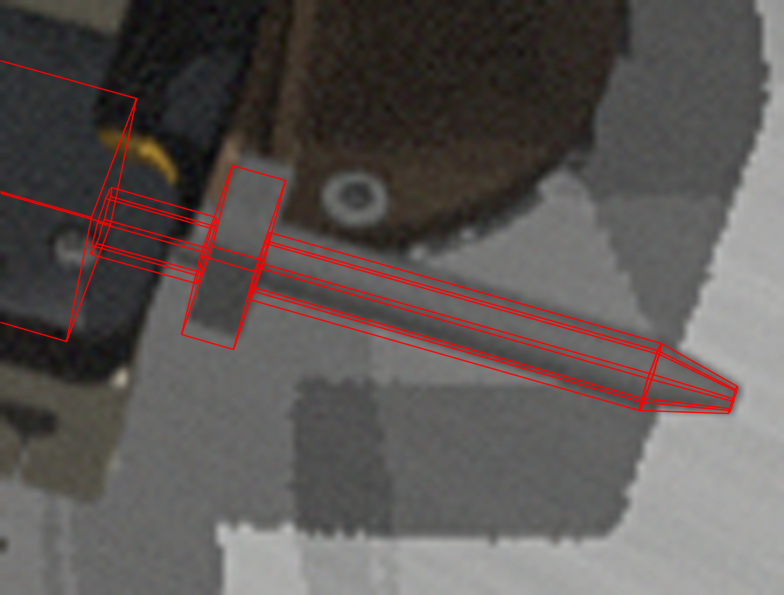

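View pics/s9c.png

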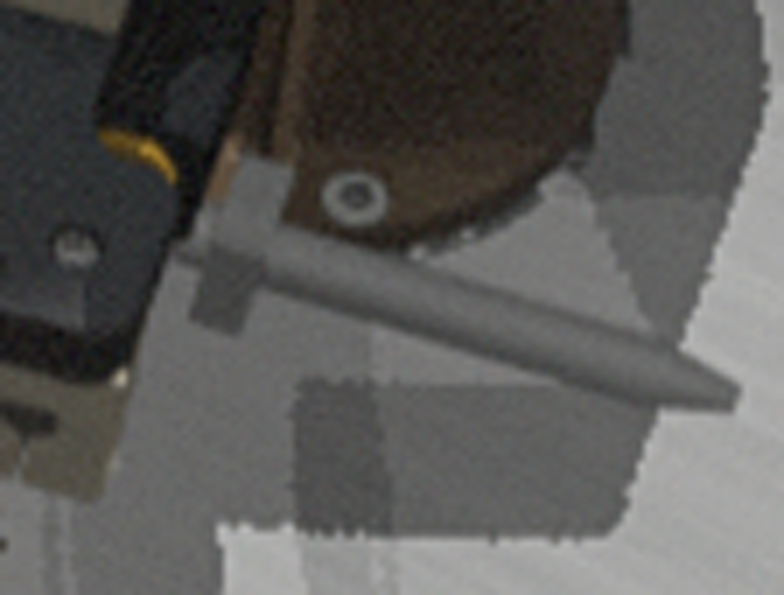

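```bash
python3 - <<'E'
from h import *
for nm,X,Y,pts in [('s9',382,116,[((0,9,9),(295,163)),((0,9,-9),(238,333)),((0,-9,-9),None),((-70,0,0),(737,398)),]),]:
    o=np.load(nm+'.npy');p=o[:3];Rt=R.from_euler('xyz',o[3:],degrees=True).as_matrix()
    # which y side corners of flange are silhouettes? print projections
    for c in [(0,9,9),(0,-9,9),(0,9,-9),(0,-9,-9),(8,9,9),(8,-9,9),(8,9,-9),(8,-9,-9)]:
        print(c,((proj('scene',pose(p,Rt,[c]))[0]-[X,Y]+.5)*7).round())
    def ax(v,x,n=0): return (proj('scene',pose(p,Rt,[(x,0,0)],v))[0]-[X,Y]+.5)*7
    # axis observations: flange rod-face centre = mean of silhouette corners; rod mid at x~450; tip
    obs=[(0,(266.5,248)),(-70,(737,398))]
    def f(w): 
        v=(w[0],0,w[1],w[2],0); return np.concatenate([ax(v,x)-np.array(u) for x,u in obs])
    s=least_squares(f,[46,0,0],x_scale=[1,1,.01]);print(s.x,np.degrees(s.x[2]),s.fun.round(1))
    a=cv2.imread('pics/s9c.png');drawp(a,'scene',p,Rt,7,np.array([X,Y]),(0,0,255),(s.x[0],0,s.x[1],s.x[2],0));cv2.imwrite('pics/s9f.png',a)
E
```

```text
(0, 9, 9) [254. 271.]
(0, -9, 9) [286. 181.]
(0, 9, -9) [234. 350.]
(0, -9, -9) [265. 261.]
(8, 9, 9) [200. 256.]
(8, -9, 9) [232. 166.]
(8, 9, -9) [181. 335.]
(8, -9, -9) [213. 246.]
[46.46878163 -6.46644016  0.04983027] 2.855064198510505 [ 0.6  0.2 -0.5 -0.3]
```

View pics/s9f.png

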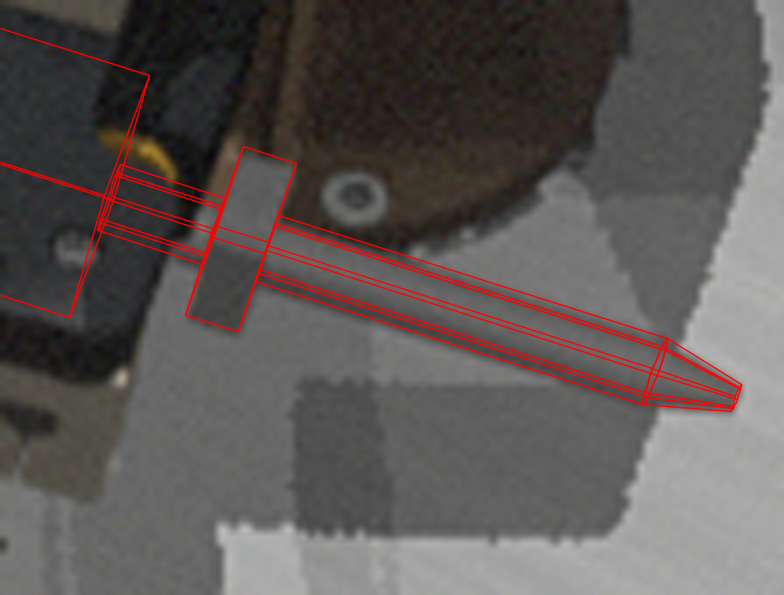

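```bash

python3 - <<'E'
from h import *
from plant import ctrl,snapshot
s=snapshot('top')['image'];cv2.imwrite('pics/t9r.png',s)
o=np.load('s9.npy');p=o[:3];Rt=R.from_euler('xyz',o[3:],degrees=True).as_matrix()
drawp(s,'top',p,Rt,1,np.zeros(2),(0,0,255));cv2.imwrite('pics/t9.png',s)
E
```

```text
(no output)
```

View pics/t9.png

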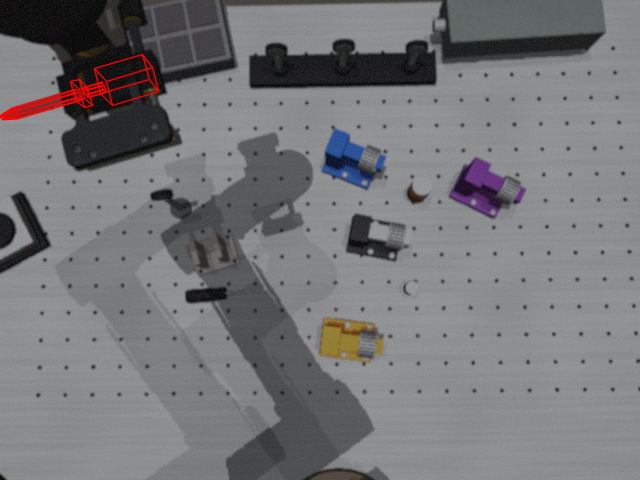

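```bash

python3 - <<'E'
from h import *
o=np.load('s9.npy');p=o[:3];Rt=R.from_euler('xyz',o[3:],degrees=True).as_matrix()
s=cv2.imread('pics/t9r.png')
c=cv2.convertScaleAbs(cv2.resize(s[50:135,0:160],None,fx=5,fy=5,interpolation=cv2.INTER_CUBIC)[:300],alpha=1.5)
c=cv2.convertScaleAbs(cv2.resize(s[65:125,0:160],None,fx=5,fy=5,interpolation=cv2.INTER_CUBIC),alpha=1.6)
d=c.copy();drawp(d,'top',p,Rt,5,np.array([0,65]),(0,0,255))
cv2.imwrite('pics/t9c.png',np.vstack([c,d]))
E
```

```text
(no output)
```

View pics/t9c.png

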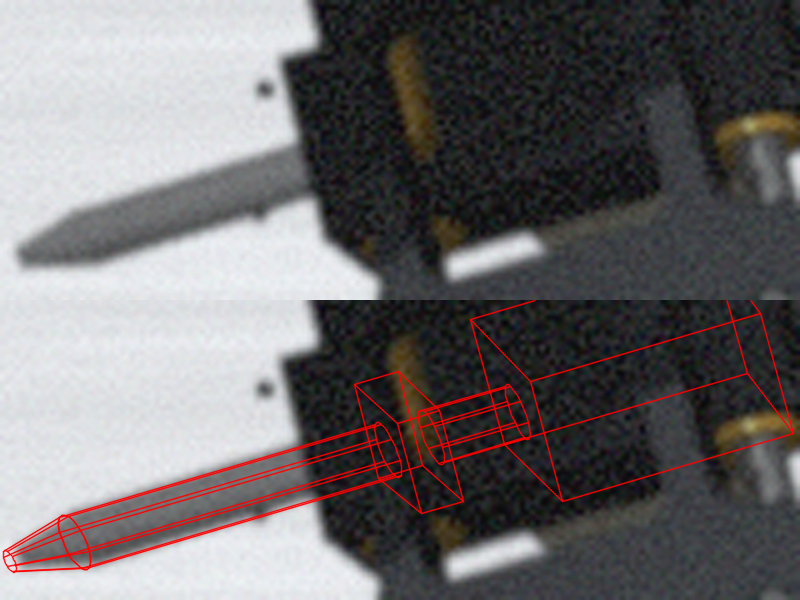

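```bash

python3 - <<'E'
from h import *
g=cv2.cvtColor(cv2.imread('pics/t9r.png'),cv2.COLOR_BGR2GRAY).astype(float)
C=[]
for x in range(18,58):
    col=g[75:125,x]; m=col<0.5*(np.median(g[70:80,5:40])+np.median(g[100:106,30:36]))
    j=np.where(m)[0]
    # subpixel: darkness-weighted
    w=np.clip(np.median(g[70:80,5:40])-5-col,0,None)
    if x not in range(48,56): C.append((x,75+(w*np.arange(50)).sum()/w.sum(),len(j)))
C=np.array(C);l=np.polyfit(C[:,0],C[:,1],1);print(l,np.degrees(np.arctan(l[0])),(C[:,1]-np.polyval(l,C[:,0])).round(1))
o=np.load('s9.npy');p=o[:3];Rt=R.from_euler('xyz',o[3:],degrees=True).as_matrix()
q=proj('top',pose(p,Rt,[(-58,0,0),(-20,0,0),(-70,0,0)]));print(q, 'model slope',np.degrees(np.arctan((q[1]-q[0])[1]/(q[1]-q[0])[0])),'axis row at x',np.polyval(l,q[:,0])-q[:,1])
tip=np.array([22/5-.4,65+258/5-.4])
def f(w):
    v=(w[0],w[1],w[2],w[3],w[4]);r=[]
    s=lambda x:(proj('scene',pose(p,Rt,[(x,0,0)],v))[0]-[382,116]+.5)*7
    r+=list((s(0)-[266.5,248])/7)+list((s(-70)-[737,398])/7)
    a=proj('top',pose(p,Rt,[(-56,0,0),(-25,0,0),(-70,0,0)],v))
    r+=[np.polyval(l,a[0,0])-a[0,1],np.polyval(l,a[1,0])-a[1,1],a[2,0]-tip[0]]
    return np.array(r+[ (w[0]-46)/1.5,w[1]/1.,w[4]/.01])
s=least_squares(f,[46,0,0,0,0],x_scale=[1,1,1,.01,.01]);print(s.x.round(3),np.degrees(s.x[3:]),s.fun.round(2))
E
```

```text
[ -0.42063779 120.78959312] -22.813461553658332 [-1.3 -1.  -1.  -0.8 -0.8 -0.7 -0.6 -0.5 -0.4 -0.3 -0.2 -0.1  0.   0.1
  0.2  0.2  0.5  0.7  0.7  0.8  0.9  1.1  1.   1.2  1.5  1.6  1.6  1.7
  1.7  2.  -3.5 -6.5]
[[ 14.46365752 112.97841704]
 [ 55.58432255 100.89297029]
 [  1.4515658  116.80269716]] model slope -16.37816908863643 axis row at x [ 1.72721521 -3.4842435   3.37631254]
[ 4.6247e+01 -2.3800e-01 -9.6330e+00  9.7000e-02 -7.0000e-03] [ 5.53577575 -0.40054639] [-0.09 -0.79 -1.16  0.75  0.74 -1.4  -1.11  0.16 -0.24 -0.7 ]
```

```bash

python3 - <<'E'
from h import *
g=cv2.cvtColor(cv2.imread('pics/t9r.png'),cv2.COLOR_BGR2GRAY).astype(float)
o=np.load('s9.npy');p=o[:3];Rt=R.from_euler('xyz',o[3:],degrees=True).as_matrix()
bg=np.median(g[70:80,5:40]);C=[]
for x in range(20,48):
    col=g[85:125,x];t=(bg+100)/2 if False else (bg+col.min()+8)/2
    j=np.where(col<t)[0];a,b=j[0],j[-1]
    up=85+a-1+(col[a-1]-t)/(col[a-1]-col[a]); lo=85+b+(t-col[b])/(col[b+1]-col[b])
    C.append((x,(up+lo)/2,lo-up))
C=np.array(C);l=np.polyfit(C[:,0],C[:,1],1);print(l,np.degrees(np.arctan(l[0])),(C[:,1]-np.polyval(l,C[:,0])).round(1),C[:,2].round(1))
q=proj('top',pose(p,Rt,[(-58,0,0),(-20,0,0)]));print('model slope',np.degrees(np.arctan((q[1]-q[0])[1]/(q[1]-q[0])[0])),np.polyval(l,q[:,0])-q[:,1])
tip=np.array([22/5-.4,65+258/5-.4])
for wt in (1,0):
  def f(w):
    v=tuple(w);r=[]
    s=lambda x:(proj('scene',pose(p,Rt,[(x,0,0)],v))[0]-[382,116]+.5)*7
    r+=list((s(0)-[266.5,248])/7)+list((s(-70)-[737,398])/7)
    a=proj('top',pose(p,Rt,[(-56,0,0),(-25,0,0),(-70,0,0)],v))
    r+=[np.polyval(l,a[0,0])-a[0,1],np.polyval(l,a[1,0])-a[1,1],a[2,0]-tip[0]]
    return np.array(r+[ wt*(w[0]-46)/1.5,wt*w[1]/1.,wt*w[4]/.01])
  s=least_squares(f,[46,0,0,0,0],x_scale=[1,1,1,.01,.01]);print(s.x.round(3),np.degrees(s.x[3:]),s.fun.round(2))
E
```

```text
[ -0.31113624 117.44452732] -17.28281128556527 [ 0.1  0.   0.  -0.   0.  -0.   0.  -0.  -0.  -0.1 -0.1 -0.  -0.  -0.
 -0.   0.1  0.  -0.1  0.   0.  -0.1  0.   0.1  0.1 -0.   0.  -0.1  0. ] [11.9 11.8 11.9 11.8 11.9 11.9 11.8 11.9 11.8 11.8 11.9 12.  11.8 11.6
 11.8 12.1 11.8 11.8 11.9 11.9 12.1 11.8 11.9 11.9 12.1 12.  12.1 12. ]
model slope -16.37816908863643 [-0.0340578  -0.74274031]
[ 4.5948e+01  1.8200e-01 -7.2790e+00  7.2000e-02 -3.0000e-03] [ 4.1518648  -0.17830422] [-0.43 -0.23 -1.1   0.47 -0.69  0.1  -1.34 -0.03  0.18 -0.31]
[ 4.6054e+01 -6.7100e-01 -7.8610e+00  7.8000e-02 -1.4000e-02] [ 4.48800154 -0.78155771] [-0.39 -0.14 -1.01  0.27 -0.94  0.31 -1.24  0.   -0.   -0.  ]
```

```bash

python3 -m pendant '[[0.02,0,0,0,-0.065,0,-1],[0.03,0,0,0,-0.065,0,-1],[0.03,0,0,0,-0.065,0,-1]]'
python3 - <<'E'
from h import *
from plant import ctrl,snapshot
o=ctrl.get_obs();s=np.mean([snapshot('scene')['image'].astype(float) for _ in range(3)],0).astype(np.uint8);cv2.imwrite('pics/s10r.png',s);np.save('s10.npy',np.r_[o['tool_pos'],o['orientation']])
t=np.mean([snapshot('top')['image'].astype(float) for _ in range(3)],0).astype(np.uint8);cv2.imwrite('pics/t10r.png',t)
p,Rt=tool(o);print(p,o['orientation'],o['clock'])
v=(46,0,-6.5,.065,0)
c=proj('scene',pose(p,Rt,[(-20,0,0)]))[0]
x,y=(c-[45,35]).astype(int);k=8
a=cv2.resize(s[y:y+70,x:x+100],None,fx=k,fy=k,interpolation=cv2.INTER_CUBIC);a=cv2.convertScaleAbs(a,alpha=1.4);cv2.imwrite('pics/s10c.png',a)
drawp(a,'scene',p,Rt,k,np.array([x,y]),(0,0,255),v);cv2.imwrite('pics/s10.png',a);print(x,y)
c=proj('top',pose(p,Rt,[(-30,0,0)]))[0];x,y=(c-[65,35]).astype(int);x=max(x,0);k=6
a=cv2.resize(t[y:y+50,x:x+130],None,fx=k,fy=k,interpolation=cv2.INTER_CUBIC);a=cv2.convertScaleAbs(a,alpha=1.5)
b=a.copy();drawp(b,'top',p,Rt,k,np.array([x,y]),(0,0,255),v);cv2.imwrite('pics/t10.png',np.vstack([a,b]));print(x,y)
E
```

```text
clock: 13.32
tool_pos: [0.6139, 0.1624, 0.5805]
orientation: [-180.0, 3.7, -73.9]
force: [-0.5, 0.4, -1.4]
opening: 0.0238
[0.61390149 0.16235228 0.58054804] [-179.99352197    3.68698333  -73.93771873] 13.325
363 111
10 56
```

View pics/s10.png

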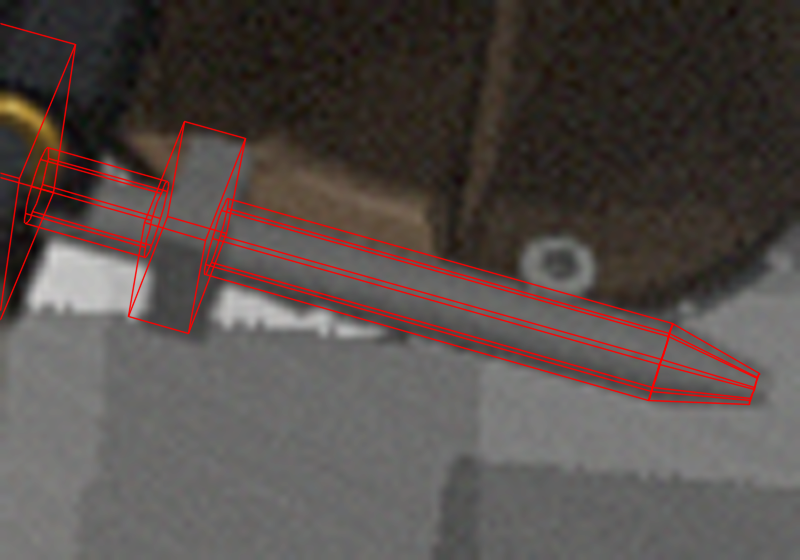

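View pics/t10.png

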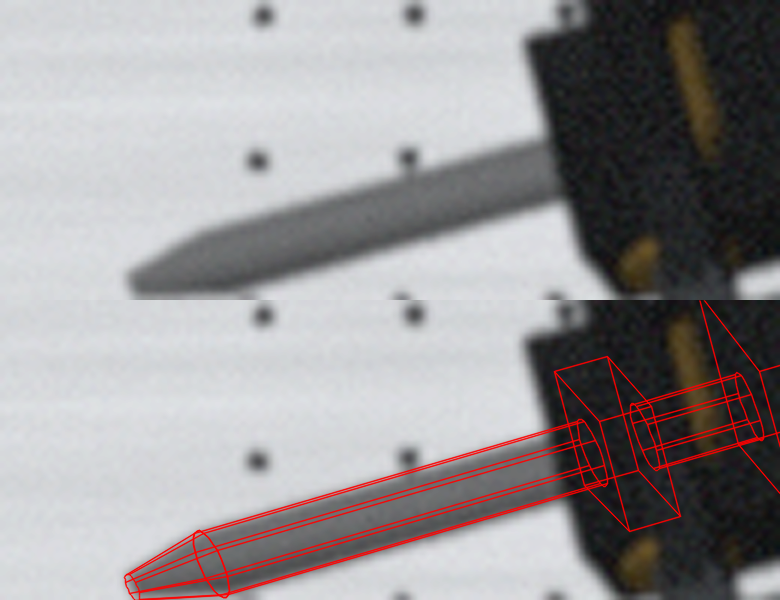

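View pics/s10c.png

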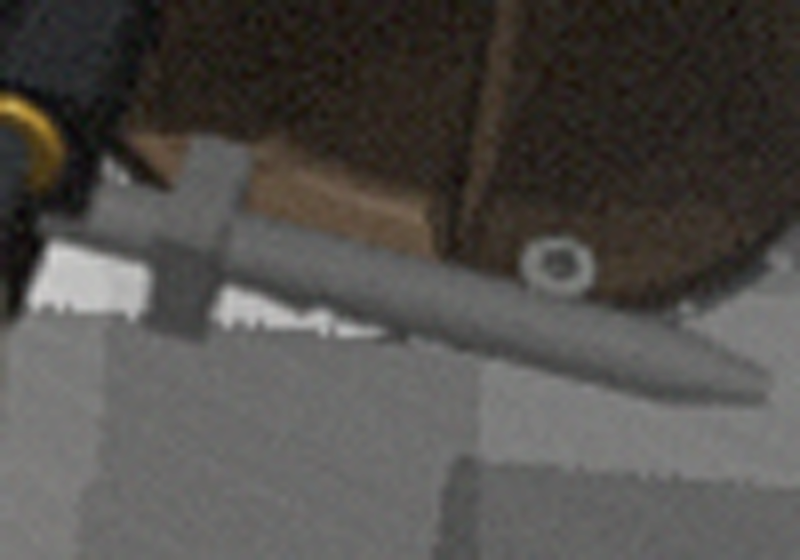

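```bash
cat > goal.py <<'E'
from h import *
import sys
def goal(o,px,v,z=75.,y=0.,tilt=None):
    """probe origin at bracket (px,y,z mm), level & aligned; print rows in tool frame of pose o"""
    b=np.load('brk.npy'); Rt=R.from_euler('xyz',o[3:],degrees=True).as_matrix()
    Rp=R.from_euler('z',b[2]).as_matrix()            # probe axes level
    D=np.diag([1,-1,-1.])
    M=R.from_euler('yz',[v[3],v[4]]).as_matrix()      # tool coords <- diag'd probe
    Rg=Rp@D@M.T                                       # tool orientation
    org=place(b,[(px,y,z)])[0]
    loc=pose(np.zeros(3),np.eye(3),[(0,0,0)],v)[0]
    pg=org-Rg@loc
    d=Rt.T@(pg-o[:3]); r=(R.from_matrix(Rt.T@Rg)).as_rotvec()
    return pg,R.from_matrix(Rg).as_euler('xyz',degrees=True),d,r
E
python3 - <<'E'
from goal import *
from plant import ctrl
o=ctrl.get_obs();o=np.r_[o['tool_pos'],o['orientation']]
v=(46,0,-6,.060,0)
for px,z in((110,75),):
    for a in goal(o,px,v,z): print(a.round(4))
E
```

```text
[0.5477 0.0768 0.05  ]
[180.       3.4377 -73.9509]
[0.0996 0.0875 0.5249]
[0.0006 0.0048 0.0028]
```

```bash

python3 -m pendant '[[0.02,0.02,0.06,0,0.005,0.003,-1],[0.04,0.04,0.12,0,0.005,0.003,-1],[0.06,0.06,0.17,0,0.005,0.003,-1],[0.08,0.08,0.22,0,0.005,0.003,-1],[0.09,0.087,0.28,0,0.005,0.003,-1],[0.095,0.0875,0.34,0,0.005,0.003,-1],[0.0996,0.0875,0.40,0,0.005,0.003,-1],[0.0996,0.0875,0.45,0,0.005,0.003,-1],[0.0996,0.0875,0.495,0,0.005,0.003,-1],[0.0996,0.0875,0.52,0,0.005,0.003,-1],[0.0996,0.0875,0.525,0,0.005,0.003,-1],[0.0996,0.0875,0.525,0,0.005,0.003,-1]]'
cat > look.py <<'E'
from goal import *
from plant import ctrl,snapshot
def look(tag,v,n=4):
    o=ctrl.get_obs();s=np.mean([snapshot('scene')['image'].astype(float) for _ in range(n)],0).astype(np.uint8);t=np.mean([snapshot('top')['image'].astype(float) for _ in range(n)],0).astype(np.uint8)
    cv2.imwrite(f'pics/s{tag}r.png',s);cv2.imwrite(f'pics/t{tag}r.png',t);np.save(tag+'.npy',np.r_[o['tool_pos'],o['orientation']])
    p,Rt=tool(o);b=np.load('brk.npy');print(o['tool_pos'].round(4),o['orientation'].round(2),o['force'].round(1),o['clock'])
    for nm,I in(('scene',s),('top',t)):
        c=proj(nm,place(b,[(50,0,75)]))[0];x,y=(c-[66,50]).astype(int);k=6
        a=cv2.convertScaleAbs(cv2.resize(I[y:y+98,x:x+132],None,fx=k,fy=k,interpolation=cv2.INTER_CUBIC),alpha=1.5)
        cv2.imwrite(f'pics/{nm[0]}{tag}c.png',a)
        drawp(a,nm,p,Rt,k,np.array([x,y]),(0,0,255),v);draw(a,nm,b,BRK,k,np.array([x,y]),(0,200,0))
        cv2.imwrite(f'pics/{nm[0]}{tag}o.png',a);print(nm,x,y)
E
python3 -c "
from look import *
look('11',(46,0,-6,.060,0))"
```

```text
clock: 15.12
tool_pos: [0.5484, 0.0767, 0.0507]
orientation: [-180.0, 3.4, -74.0]
force: [-0.1, 0.4, -1.0]
opening: 0.0238
[0.5484 0.0767 0.0507] [-179.98    3.42  -73.97] [-0.1  0.4 -1. ] 15.125
scene 297 249
top 167 192
```

View pics/s11o.png

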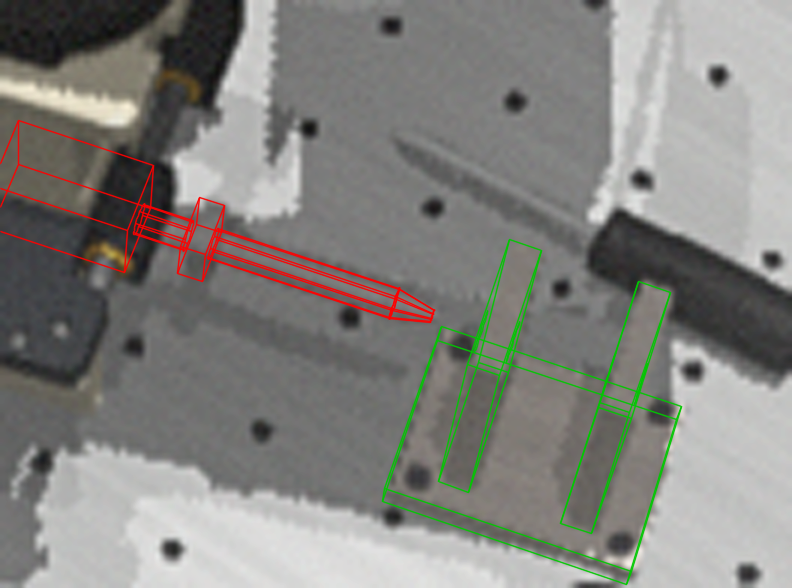

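View pics/s11c.png

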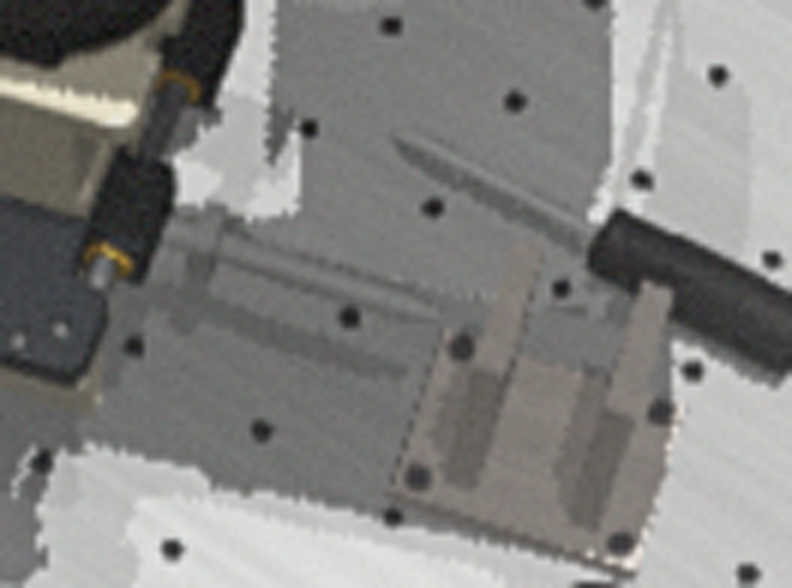

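View pics/t11o.png

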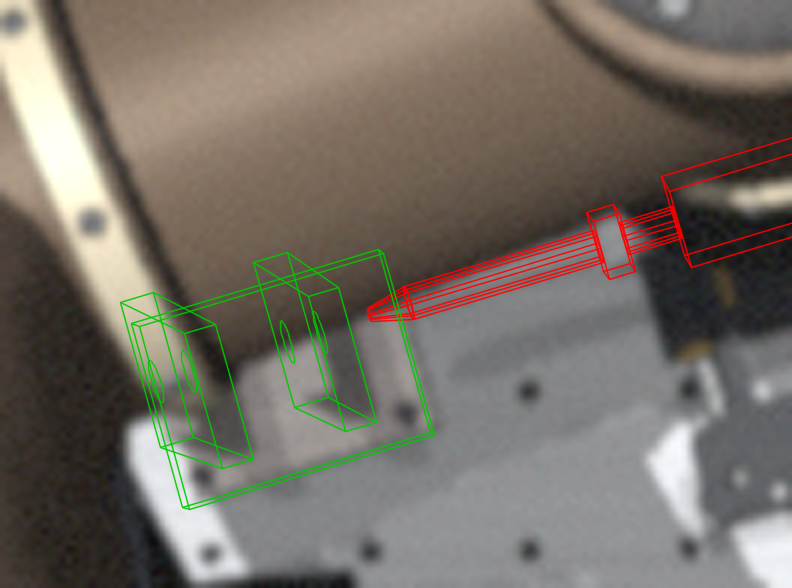

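```bash

python3 - <<'E'
from look import *
s=cv2.imread('pics/s11r.png');x,y,k=322,274,13
c=cv2.resize(s[y:y+44,x:x+60],None,fx=k,fy=k,interpolation=cv2.INTER_CUBIC).astype(float)
c=np.clip((c-60)*3,0,255).astype(np.uint8)
cv2.imwrite('pics/s11e.png',c)
o=np.load('11.npy');p=o[:3];Rt=R.from_euler('xyz',o[3:],degrees=True).as_matrix()
drawp(c,'scene',p,Rt,k,np.array([x,y]),(0,0,255),(46,0,-6,.06,0));draw(c,'scene',np.load('brk.npy'),BRK,k,np.array([x,y]),(0,200,0))
cv2.imwrite('pics/s11f.png',c)
E
```

```text
(no output)
```

View pics/s11e.png

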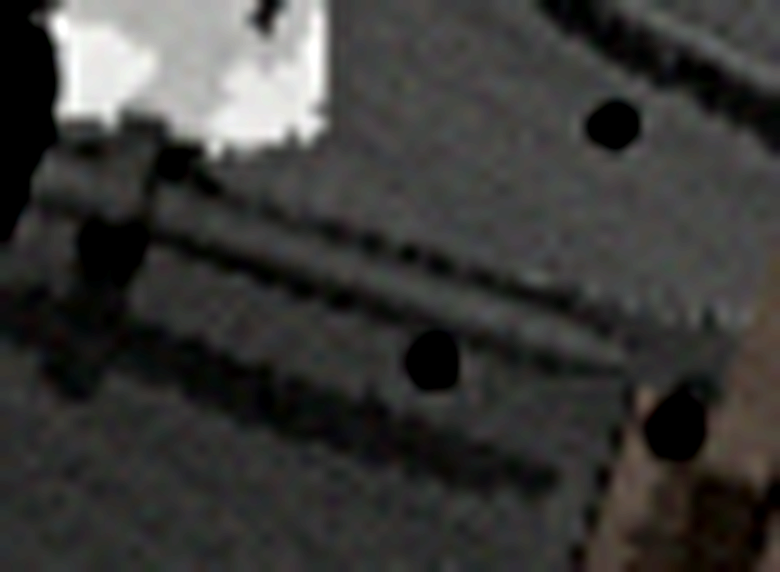

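View pics/s11f.png

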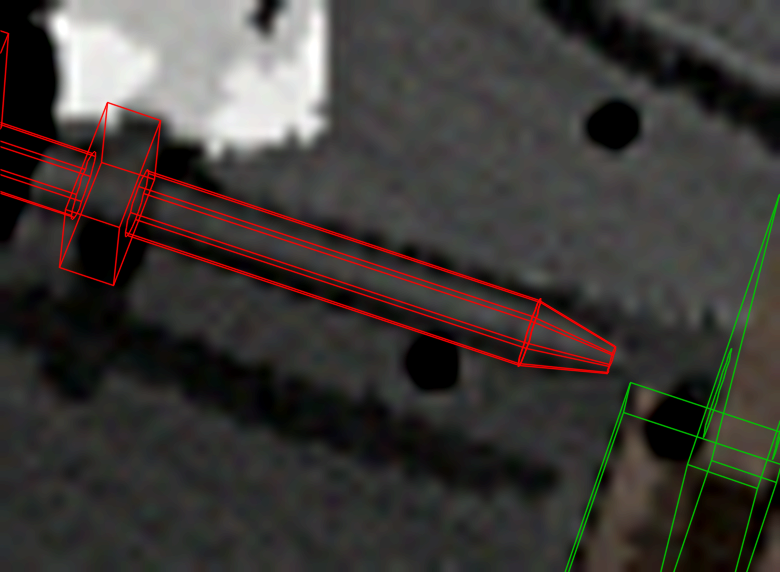

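```bash

python3 - <<'E'
from look import *
s=cv2.imread('pics/t11r.png');x,y,k=180,215,8
c=cv2.resize(s[y:y+65,x:x+98],None,fx=k,fy=k,interpolation=cv2.INTER_CUBIC).astype(float)
c=np.clip((c-40)*2,0,255).astype(np.uint8)
o=np.load('11.npy');p=o[:3];Rt=R.from_euler('xyz',o[3:],degrees=True).as_matrix()
cv2.imwrite('pics/t11e.png',c)
drawp(c,'top',p,Rt,k,np.array([x,y]),(0,0,255),(46,0,-6,.06,0));draw(c,'top',np.load('brk.npy'),BRK,k,np.array([x,y]),(0,200,0))
cv2.imwrite('pics/t11f.png',c)
E
```

```text
(no output)
```

View pics/t11f.png

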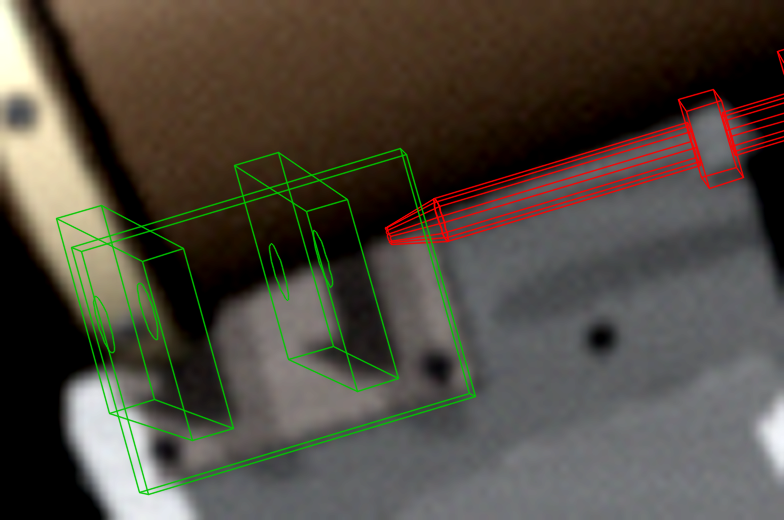

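View pics/t11e.png

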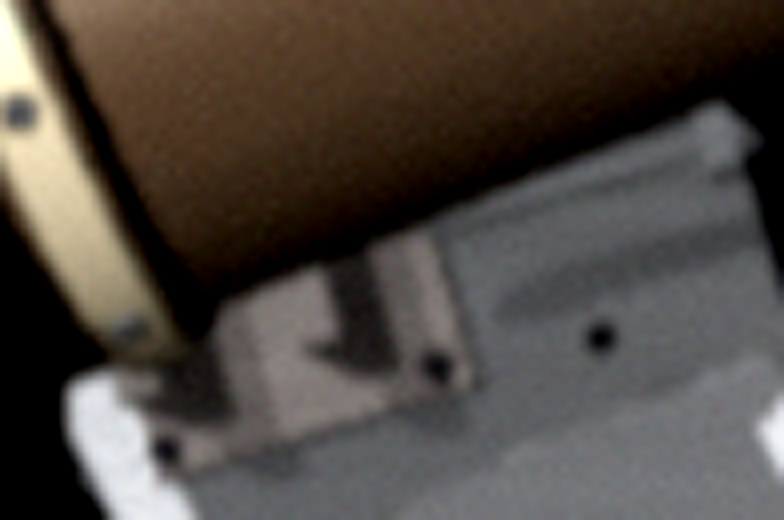

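Rod and bracket line up consistently in both cameras (rod tip near scene px (370,301); same residual offset for both). Inserting in steps while watching the force.

```bash

python3 -m pendant '[[-0.005,0.0005,0.0008,0,0,0,-1],[-0.01,0.0005,0.0011,0,0,0,-1],[-0.015,0.0005,0.0014,0,0,0,-1],[-0.02,0.0005,0.0017,0,0,0,-1],[-0.025,0.0005,0.002,0,0,0,-1],[-0.025,0.0005,0.002,0,0,0,-1]]'
python3 -c "
from look import *
look('12',(47,0,-6,.060,0),2)"
```

```text
clock: 16.27
tool_pos: [0.5405, 0.1007, 0.0496]
orientation: [180.0, 3.4, -74.0]
force: [0.8, 0.3, -1.3]
opening: 0.0241
[0.5405 0.1007 0.0496] [179.99   3.44 -73.98] [ 0.8  0.3 -1.3] 16.275
scene 297 249
top 167 192
```

View pics/s12c.png

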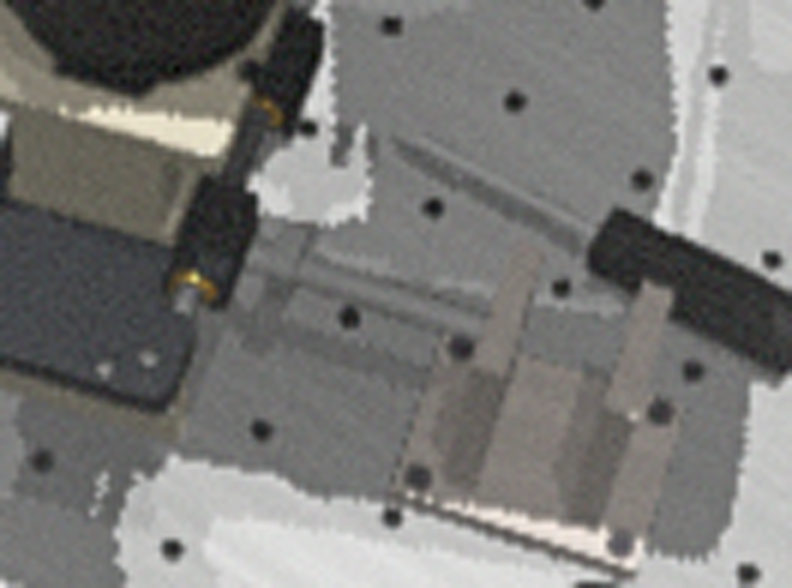

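No contact force with the tip inside the near ear. Continuing.

```bash

python3 -m pendant '[[-0.004,0,0.0002,0,0,0,-1],[-0.008,0,0.0005,0,0,0,-1],[-0.012,0,0.0007,0,0,0,-1],[-0.016,0,0.001,0,0,0,-1],[-0.016,0,0.001,0,0,0,-1]]'
python3 -m pendant '[[-0.003,0,0.0002,0,0,0,-1],[-0.006,0,0.0004,0,0,0,-1],[-0.009,0,0.0005,0,0,0,-1],[-0.012,0,0.0007,0,0,0,-1]]'
python3 -c "
from look import *
look('13',(47,0,-6,.060,0),2)
o=np.load('13.npy');
for a in goal(o,57-0,(47,0,-6,.06,0)): print(a.round(4))"
```

```text
clock: 17.1
tool_pos: [0.5363, 0.1163, 0.0498]
orientation: [-180.0, 3.5, -74.0]
force: [-0.6, 1.2, -0.3]
opening: 0.0238
clock: 17.6
tool_pos: [0.5331, 0.1274, 0.0498]
orientation: [-180.0, 3.4, -74.0]
force: [3.5, -1.1, 1.3]
opening: 0.0235
[0.5331 0.1274 0.0498] [-179.97    3.43  -74.01] [ 3.5 -1.1  1.3] 17.6
scene 297 249
top 167 192
[0.5334 0.1268 0.05  ]
[180.       3.4377 -73.9509]
[ 0.0007 -0.     -0.0003]
[-0.0005 -0.0001 -0.001 ]
```

View pics/s13c.png

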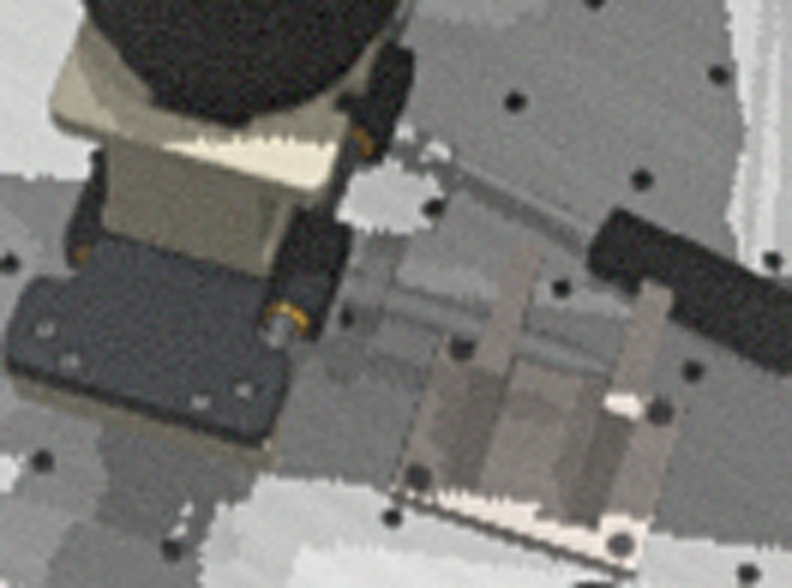

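View pics/t13c.png

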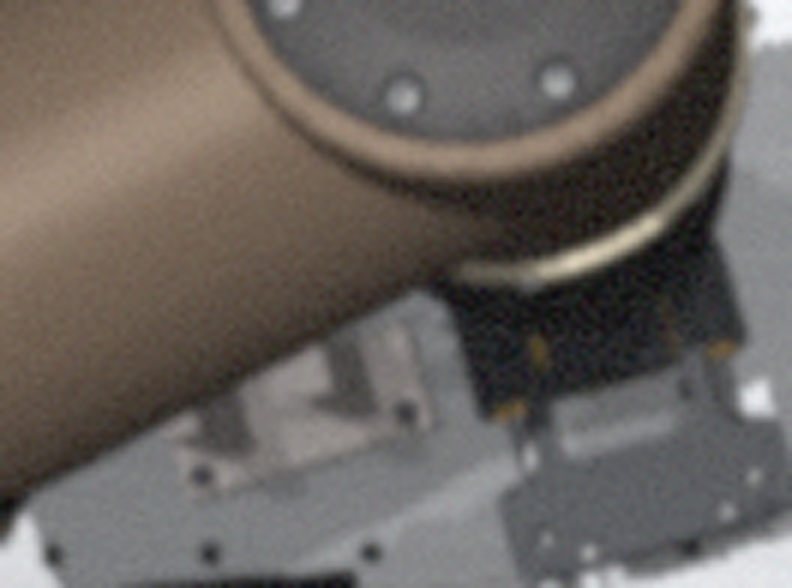

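Tip is through the near ear, approaching the far one. Light side force (+x, up), so I'll ease 1 mm that way and go on.

```bash

python3 -m pendant '[[0,-0.0008,-0.0005,0,0,0,-1],[-0.004,-0.0008,-0.0003,0,0,0,-1],[-0.008,-0.0008,0,0,0,0,-1],[-0.008,-0.0008,0,0,0,0,-1]]'
python3 -m pendant '[[-0.003,0,0.0002,0,0,0,-1],[-0.006,0,0.0004,0,0,0,-1],[-0.009,0,0.0005,0,0,0,-1],[-0.009,0,0.0005,0,0,0,-1]]'
```

```text
clock: 18.3
tool_pos: [0.5312, 0.1355, 0.05]
orientation: [180.0, 3.4, -74.0]
force: [1.1, 1.1, 1.0]
opening: 0.0239
clock: 18.8
tool_pos: [0.5289, 0.1442, 0.0502]
orientation: [-180.0, 3.5, -74.0]
force: [1.4, 0.1, 1.3]
opening: 0.0239
```

```bash

python3 -m pendant '[[-0.003,-0.0002,-0.0001,0,0,0,-1],[-0.006,-0.0002,0.0001,0,0,0,-1],[-0.009,-0.0002,0.0002,0,0,0,-1],[-0.009,-0.0002,0.0002,0,0,0,-1]]'
python3 -m pendant '[[-0.001,0,0,0,0,0,-1],[-0.002,0,0.0001,0,0,0,-1],[-0.002,0,0.0001,0,0,0,-1]]'
python3 -c "
from look import *
look('14',(47,0,-6,.060,0),2)"
```

```text
clock: 19.3
tool_pos: [0.5265, 0.1529, 0.0504]
orientation: [180.0, 3.5, -74.0]
force: [0.5, -0.7, 1.0]
opening: 0.0237
clock: 19.68
tool_pos: [0.5261, 0.1545, 0.0505]
orientation: [180.0, 3.4, -74.0]
force: [1.5, -0.3, 0.4]
opening: 0.0237
[0.5261 0.1545 0.0505] [179.99   3.44 -74.01] [ 1.5 -0.3  0.4] 19.675
scene 297 249
top 167 192
```

View pics/s14c.png

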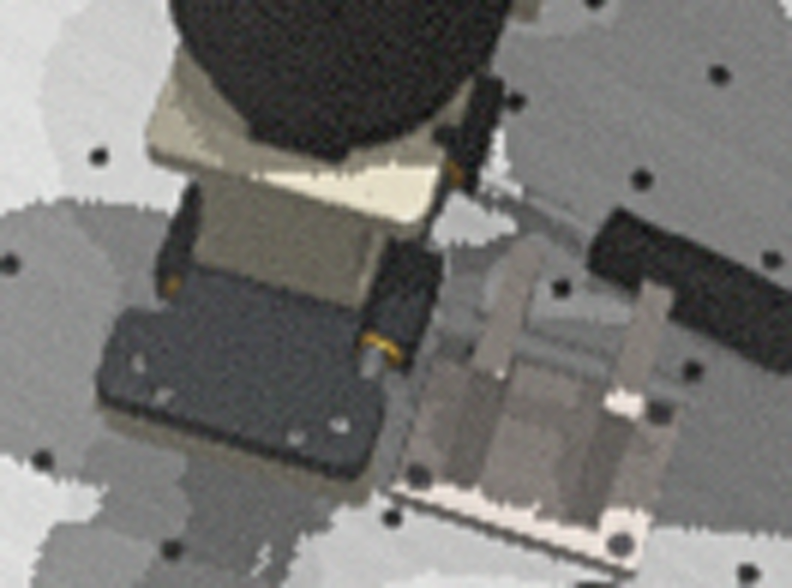

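```bash

python3 -m pendant '[[-0.001,0,0,0,0,0,-1],[-0.002,0,0.0001,0,0,0,-1],[-0.002,0,0.0001,0,0,0,-1]]'
python3 -m pendant '[[-0.001,0,0,0,0,0,-1],[-0.0015,0,0.0001,0,0,0,-1],[-0.0015,0,0.0001,0,0,0,-1]]'
```

```text
clock: 20.25
tool_pos: [0.5255, 0.1565, 0.0505]
orientation: [180.0, 3.4, -74.0]
force: [1.2, -1.5, 1.1]
opening: 0.0238
clock: 20.62
tool_pos: [0.5252, 0.1578, 0.0505]
orientation: [180.0, 3.4, -74.0]
force: [1.0, -2.0, 1.3]
opening: 0.0239
```

```bash

python3 -m pendant '[[-0.001,0,0,0,0,0,-1],[-0.001,0,0,0,0,0,-1],[-0.001,0,0,0,0,0,-1]]'
python3 -m pendant '[[-0.001,0,0,0,0,0,-1],[-0.001,0,0,0,0,0,-1],[-0.001,0,0,0,0,0,-1]]'
python3 -c "
from look import *
look('15',(47,0,-6,.060,0),2)
b=np.load('brk.npy');o=np.load('15.npy')
print(place(b,[(25,0,75)]),b)
Rt=R.from_euler('xyz',o[3:],degrees=True).as_matrix();w=pose(o[:3],Rt,[(0,0,0)],(47,0,-6,.06,0))[0];d=w[:2]-b[:2];print(np.cos(b[2])*d[0]+np.sin(b[2])*d[1],-np.sin(b[2])*d[0]+np.cos(b[2])*d[1],w[2])"
```

```text
clock: 21.0
tool_pos: [0.525, 0.1581, 0.0506]
orientation: [180.0, 3.4, -74.0]
force: [3.2, -4.9, 1.1]
opening: 0.0239
clock: 21.38
tool_pos: [0.5249, 0.1582, 0.0507]
orientation: [180.0, 3.3, -74.0]
force: [6.1, -10.2, 1.6]
opening: 0.0237
[0.5249 0.1582 0.0507] [179.96   3.33 -74.02] [  6.1 -10.2   1.6] 21.375
scene 297 249
top 167 192
[[0.51194191 0.20128396 0.075     ]] [ 0.50503038  0.22530959 -1.29068668]
0.02443715544528043 0.0006551133006325394 0.07552861622809065
```

View pics/s15c.png

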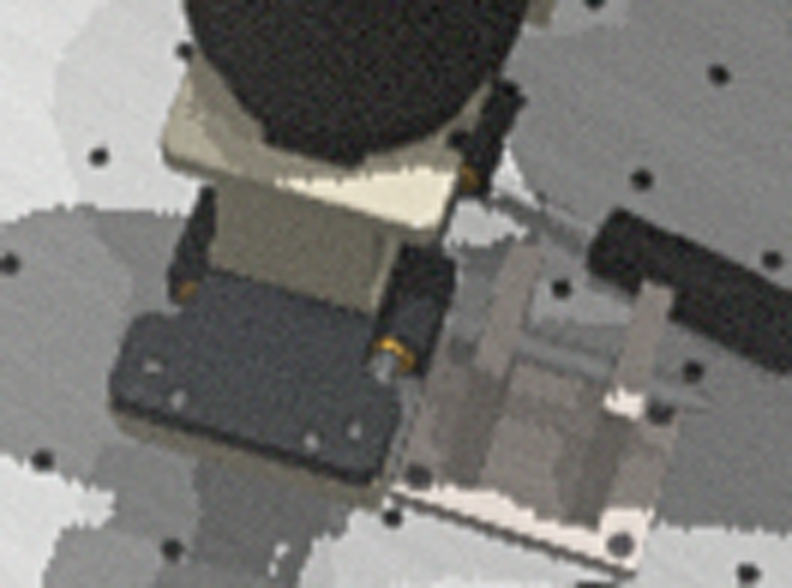

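Flange is seated (axial force rose to ~11 N at an estimated x = 24.4 mm). Relax the push, then release.

```bash

python3 -m pendant '[[0.001,0,0,0,0,0,-1],[0.0012,0,0,0,0,0,-1]]'
python3 -m pendant '[[0,0,0,0,0,0,-0.3],[0,0,0,0,0,0,-0.3],[0,0,0,0,0,0,0],[0,0,0,0,0,0,0.5],[0,0,0,0,0,0,1],[0,0,0,0,0,0,1],[0,0,0,0,0,0,1],[0,0,0,0,0,0,1],[0,0,0,0,0,0,1]]'
python3 - <<'E'
from plant import snapshot
import cv2
cv2.imwrite('pics/w16.png',snapshot('wrist')['image'])
E
```

```text
clock: 21.82
tool_pos: [0.525, 0.1581, 0.0506]
orientation: [180.0, 3.4, -74.0]
force: [2.8, -4.0, 0.9]
opening: 0.0237
clock: 22.95
tool_pos: [0.5249, 0.1586, 0.0505]
orientation: [180.0, 3.4, -74.0]
force: [-0.4, 0.0, -1.5]
opening: 0.087
```

View pics/w16.png

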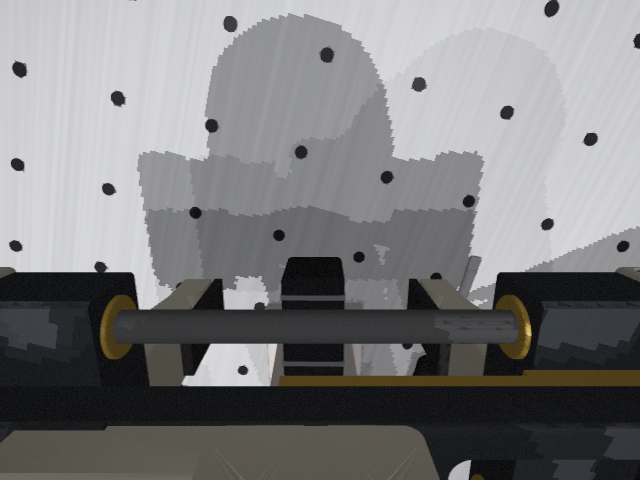

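The block sits centred and free between the open fingers. Retreating straight up, then looking.

```bash

python3 -m pendant '[[0,0,-0.02,0,0,0,1],[0,0,-0.05,0,0,0,1],[0,0,-0.1,0,0,0,1],[0,0,-0.16,0,0,0,1],[0,0,-0.2,0,0.06,0,1],[-0.06,0,-0.2,0,0.06,0,1],[-0.12,0,-0.2,0,0.06,0,1],[-0.12,0,-0.2,0,0.06,0,1],[-0.12,0,-0.2,0,0.06,0,1]]'
python3 - <<'E'
from h import *
from plant import ctrl,snapshot
o=ctrl.get_obs();s=snapshot('wrist')['image'];cv2.imwrite('pics/w17r.png',s);np.save('17.npy',np.r_[o['tool_pos'],o['orientation']])
b=np.load('brk.npy');W=wcam(*tool(o));x,y,k=230,0,4
a=cv2.resize(s[0:150,230:400],None,fx=k,fy=k,interpolation=cv2.INTER_CUBIC);c=a[:,:].copy()
L=[((A[0]+25,A[1],A[2]+75),(B[0]+25,B[1],B[2]+75)) for A,B in PRB]
draw(c,W,b,BRK,k,np.array([x,y]),(0,200,0));draw(c,W,b,L,k,np.array([x,y]),(0,0,255))
cv2.imwrite('pics/w17.png',a);cv2.imwrite('pics/w17o.png',c)
E
```

```text
clock: 24.12
tool_pos: [0.4949, 0.2623, 0.2571]
orientation: [180.0, -0.0, -74.0]
force: [-0.0, -0.6, 0.4]
opening: 0.0878
```

View pics/w17.png

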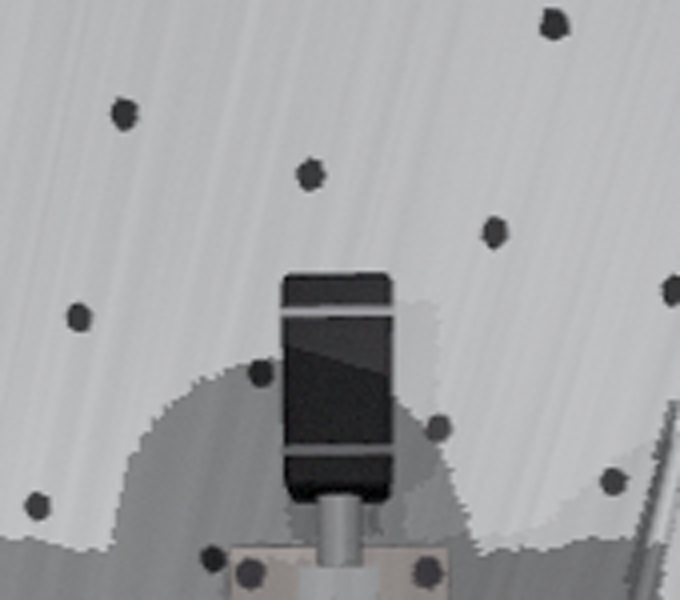

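View pics/w17o.png

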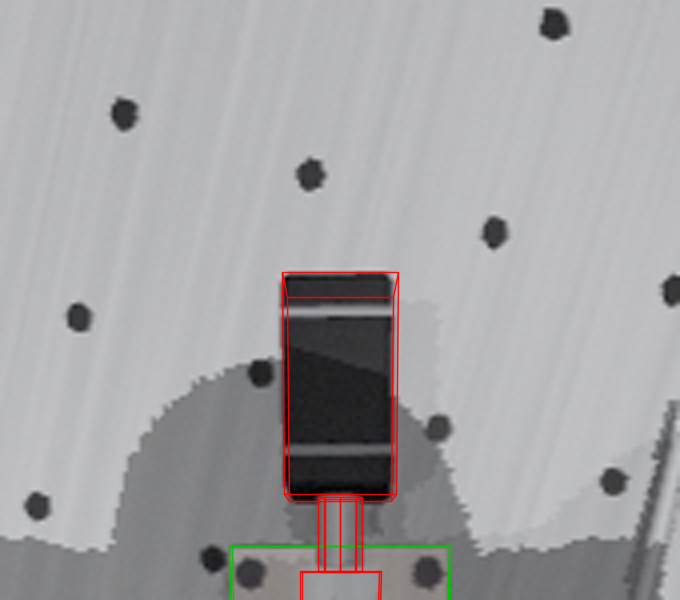

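```bash

python3 - <<'E'
from h import *
from plant import snapshot
s=cv2.imread('pics/w17r.png');a=cv2.resize(s[125:265,255:375],None,fx=4,fy=4,interpolation=cv2.INTER_CUBIC)
t=snapshot('top')['image'];cv2.imwrite('pics/t17r.png',t);t0=cv2.imread('pics/top0.png')
b=cv2.resize(t[195:275,340:420],None,fx=3.5,fy=3.5,interpolation=cv2.INTER_CUBIC)
d=cv2.resize(t0[195:275,340:420],None,fx=3.5,fy=3.5,interpolation=cv2.INTER_CUBIC)
c=np.zeros((560,800,3),np.uint8);c[:560,:480]=a;c[:280,500:780]=b;c[280:,500:780]=d
cv2.imwrite('pics/f1.png',cv2.convertScaleAbs(c,alpha=1.3))
sc=snapshot('scene')['image'];cv2.imwrite('pics/s17r.png',sc)
cv2.imwrite('pics/f2.png',cv2.resize(sc[180:400,170:440],None,fx=2.7,fy=2.7,interpolation=cv2.INTER_CUBIC))
E
```

```text
(no output)
```

View pics/f1.png

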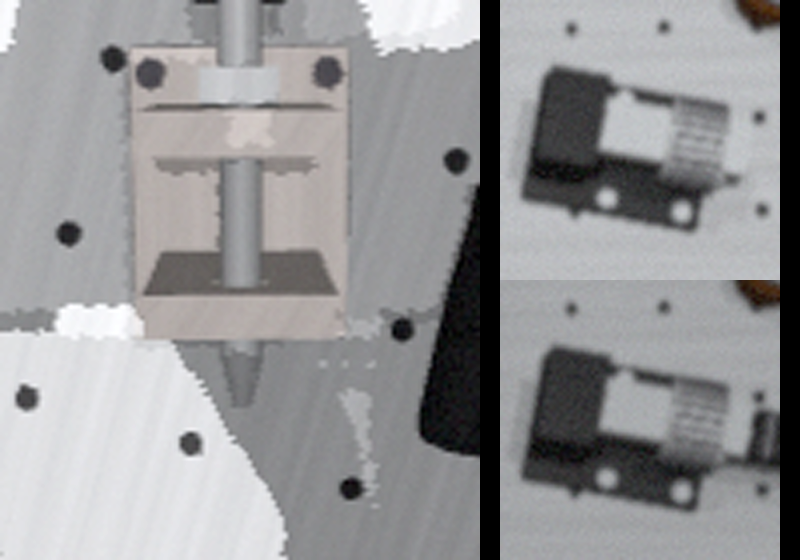

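View pics/f2.png

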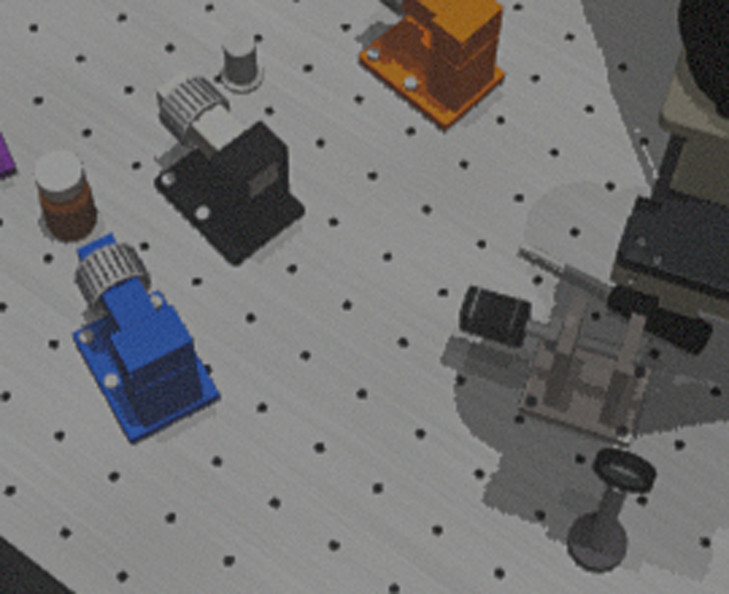

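The rod goes through both ears, with its tip past the far one. The flange is against the near ear, the collar looks identical to its start position, and the bystanders are in place. Handing in.

```bash
python3 -c "
from plant import ctrl
o=ctrl.get_obs();print(o['clock'],o['force'].round(1));print(ctrl.close_job())"
```

```text
24.275 [ 0.7  0.1 -0.3]
the job is handed in; nothing more can be done
None
```

I pulled back the collar on the black and aluminium coupler until the probe kicked out, then let it spring home. I drew the probe out by its grip block and slid its rod through both bracket ears from the +x side. I then released it, moved the gripper clear and handed in at about 24.3 s; hand-in gives no verdict.

**Last checks**
- **Seating:** the axial force rose to about 11 N when the flange met the near ear, at an estimated x of 24.4 mm. The final wrist picture shows the rod through both ears, its tip past the far one and the flange against the near ear. A level probe drawn at x = 25 mm fits that picture closely.
- **Collar and bystanders:** the top camera shows the collar as it was at the start. In the scene picture the bystanders stand where they were, judged by eye rather than measured.
- **Robot:** the gripper is clear of everything and the wrist force is near zero.

**Disagreements**
- **Probe tilt:** I judged the probe's sag after the kick as 6°, so it sat about 3–4° tip-down in the hand. I corrected that by pitching the tool before inserting. The scene picture alone gave 2.9° and the two cameras together gave 4.2°.
- **Top camera:** it sits about 2 px off the wrist and scene cameras, by the same amount for rod and bracket, so I relied on their relative positions.
- **Final tilt:** I did not measure it precisely. The hole clearance limits it to about 0.06 rad, against the 0.12 rad allowed.

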